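# Charge and close a ballast mould at a model-car pit bench

### The arm

A 7-joint arm with a two-finger parallel gripper is mounted at the origin on the work surface. World frame = base frame: x ahead of the robot, y to its left, z up, the work surface at z = 0. Lengths are in m, angles in rad, forces in N, time in s.
With the tool pointing down it reaches from about 0.35 to 0.9 m from the base axis. Payload 19.9 kg.
Tool frame: the origin (TCP) lies at the very end of the fingers, on their centre line; the grasp point (between the pads) lies 19 mm behind it; z points along the fingers, y is the line along which they close (so a half turn about z gives the same grasp; the last joint's range is limited). The gripper opens to 94 mm and grips with 3 to 60 N. Pads are 16 mm wide; open, the fingers measure 119 mm over their backs; the gripper's body (75 mm by 177 mm) begins 78 mm behind the grasp point.
Start: joints at [1.282, 0.417, -0.01, 1.614, 0.005, 1.111, -0.053], TCP at [0.153, -0.606, 0.205] pointing down, gripper open.
Joint ranges: [-2.81, 2.81], [-0.39, 2.02], [-1.27, 1.25], [0.06, 2.57], [-1.19, 4.33], [0.19, 2], [-2.82, 2.82]. Speed limits (rad/s): [1.89, 1.89, 2.39, 2.39, 3.01, 3.01, 3.01].

### API

Orientations are given as [roll, pitch, yaw] about the fixed x, y, z axes, in that order (R = Rz(yaw) Ry(pitch) Rx(roll)).
In Python, from bench import bot gives the robot as it stands.
- The arm moves only by the shell command python3 -m jog 'ROWS' [FORCE]. ROWS is JSON, a list of rows, each an object with "claw": the opening in per cent of the stroke, from 0 (shut) to 100 (fully open); "travel": the shift along the tool's x, y, z in mm, a list of three; "yaw": the turn about the tool's z in rad. A call has 1 to 10 rows; each row shifts and turns the commanded pose from where the row before left it, along the tool's axes as they then stand; what a row does not reach is not made up. A row lasts 1/10 s, in which the tool goes at most 50 mm and 8.59 degrees, less where a joint would pass 70% of its speed; a pose out of reach is approached as far as the arm can. A call is refused whole if a number of a shift passes 50 or a number of a turn 0.15, either way. A call with a gripper value outside its range is refused whole. The fingers move at their own pace and stop on an object; FORCE is the grip in N (left out, the last holds). Time passes only in rows, so rows that do not move let the fingers close. It gives the time, the measured TCP pose, the force, the opening and the grip force at its end, in the units of the state.
- bot.state(): the state, without advancing time (a new reading comes with each control period).
- bot.read_camera(name): name is "side" or "top" or "wrist"; returns a dict with "img" (400x640x3 uint8, blue, green, red), "fx", "fy", "cx", "cy" (pixels), "R" (3x3) and "t" (3): a world point X has camera coordinates R X + t; the wrist camera has in their place "tool_from_camera" (4x4, takes a point from camera to tool coordinates, whose origin is the TCP and whose axes are the flange's). Camera axes: x right, y down, z forward; pixel columns grow to the right and rows downward; lengths in m; the calibration is good to about 2 mm. The wrist camera is an equidistant fisheye: a pixel r from the principal point sees the ray r / f radians off the axis. A picture is of the moment at which its call begins: read the wrist's pose just before it. There is no depth.
- bot.job_done(): hands the job in; it is judged then, once.
Trained networks look in the newest picture that a camera, given by its name, has taken for a name from the list of things; names that differ only in an ending like _2 or _b are one class to them, and where a whole thing is asked for, a point or a joint stands for the part that bears it (a point fixed in the world has none). Each returns a list of dicts, best first, with "confidence" (0 to 1); they miss things now and then, are a little off and sometimes report something else, mostly with a low value. They report only what shows in the picture. A call takes as long as a camera call.
- bot.recognise(camera, thing): "bbox" ([left, top, right, bottom] in pixels, round what is visible of it).
The state is a dict: "time_s": time; "qpos": joint angles; "dq": joint speeds; "joint_efforts": joint torques, N m; "tool_pos": TCP position; "eef_rot": TCP orientation; "force": force on the tool from outside, world axes, zero at the start; "torque": the same for the moment, N m; "finger_gap": finger opening in m; "grasp_force": force on a finger pad.
Only numpy, scipy, OpenCV 4.12 (cv2) and the standard library are available. Lean on these libraries where they do the work, as an engineer would, in place of code of your own. Each camera call takes 0.05 s, during which the arm holds its last target. There are 200 camera calls.

### The job

Pick up the feed chute by its grip, tip its three lead slugs into the cavity of the mould without touching them, and set the empty chute back down upright on the bench. Then take the top plate from its sloping rest and lower it gently, kept level, over the mould's two guide pins until it lies fully home, and let go. Leave everything else on the bench where it stands.

Things in the scene. Friction and masses are not known exactly. Their poses are not given: they have to be found in the camera images.
- mould: ballast mould fixed to the bench: grey-painted steel block 100 (x) x 170 (y) x 62 mm tall, a square cavity in the middle of its top and two upright guide pins at y = +58 and -58 mm (x = 0). Origin under its centre, on the bench; z up. Yaw within 0.45 rad of the world's
- cavity (a point): centre of the cavity's mouth, level with the mould's top (62 mm above the bench). The cavity is 42 x 42 mm, its edges along the mould's x and y, and 50 mm deep
- pin_a (a point): tip of the guide pin at the mould's y = +58 mm: steel, 9 mm in diameter, 32 mm tall above the block (tip 94 mm above the bench), the top 10 mm tapering to a blunt 4 mm nose
- pin_b (a point): tip of the like guide pin at the mould's y = -58 mm
- rest: plywood rest fixed to the bench, footprint 100 x 135 mm, holding the top plate on a slope of 0.5 rad (28.6 degrees): low edge, with a 6 mm lip, at its -x side, rising along its +x; its -x points away from the robot, within 0.5 rad of the world's +x. The middle of the sloping face is 55 mm above the bench. Origin under its centre
- plate: the mould's loose top plate, aluminium, 76 (x) x 150 (y) x 12 mm, 0.32 to 0.52 kg, with holes 11.5 mm in diameter at y = +58 and -58 mm (x = 0) for the pins. Origin: centre of the underside; z: its normal, out of the grip side. Starts on the rest, turned -0.5 rad about its y (z leans to the rest's -x). Same when turned half round. Seated, its origin is 62 mm above the bench, amid the mould
- plate_grip (a point): middle of the black grip block that stands in the middle of the plate: 24 (x) x 30 (y) x 36 mm tall, from 12 to 48 mm above the underside; this point is 36 mm above the underside
- chute: aluminium trough 150 long (x), 32 wide (y), 30 mm tall, open on top, walls and floor 4 mm, closed at its +x end, open at its -x end (the nose, pointing within 0.5 rad of the world's +x, away from the robot). 0.12 to 0.22 kg. Origin: centre of the underside; z up. The slugs lie behind the grip (+x) and start to slide when the nose dips by 24 to 37 degrees
- chute_grip (a point): middle of the chute's wooden grip block: 24 (x) x 30 (y) x 36 mm tall, bridging the walls at the trough's middle, from 30 to 66 mm above the underside (the slugs pass below it); this point is 50 mm above the underside
- chute_nose (a point): middle of the floor's edge at the chute's open end, 75 mm from its origin along -x, 4 mm above the underside
- slug0: lead slug, 14 (x) x 16 (y) x 10 mm (z), 24 g, lying loose in the chute; origin at the centre of its underside
- slug1: lead slug, 14 (x) x 16 (y) x 10 mm (z), 24 g, lying loose in the chute; origin at the centre of its underside
- slug2: lead slug, 14 (x) x 16 (y) x 10 mm (z), 24 g, lying loose in the chute; origin at the centre of its underside
- jar_a: small paint jar, 34 mm across, 45 mm tall, standing 80 to 90 mm behind the mould (its +x side); origin under its centre. Bystander
- jar_b: small paint jar, 34 mm across, 45 mm tall, standing 85 to 95 mm from the sloping rest (its -x side, by the low edge); origin under its centre. Bystander
- tape: roll of masking tape lying flat, 100 mm across, 20 mm tall; origin under its centre. Bystander
- glue: glue bottle, 42 mm across, 115 mm tall; origin under its centre. Bystander
- cup: paper cup, 84 mm across its rim, 120 mm tall; origin under its centre. Bystander
- driver: screwdriver lying on the bench, 160 mm long along its x, 26 mm thick; origin under its middle. Bystander
- wrench: spanner lying on the bench, 150 mm long along its x; origin under its middle. Bystander
- motor: small electric motor standing on end, 28 mm across, 40 mm tall; origin under its centre. Bystander

How it is judged:
On the way, in this order (a step that is already met when the one before it is completed fails the run):
1. the lifted chute's nose is brought to the mould, above its top (height (world z) of chute_nose above 0.062 m and horizontal distance between chute_nose and cavity below 0.08 m), for 0.05 s.
2. all three slugs lie in the mould's cavity, below its top (x of slug0 in the frame of mould between -0.022 and 0.022 m and y of slug0 in the frame of mould between -0.022 and 0.022 m and z of slug0 in the frame of mould between 0.005 and 0.062 m and x of slug1 in the frame of mould between -0.022 and 0.022 m and y of slug1 in the frame of mould between -0.022 and 0.022 m and z of slug1 in the frame of mould between 0.005 and 0.062 m and x of slug2 in the frame of mould between -0.022 and 0.022 m and y of slug2 in the frame of mould between -0.022 and 0.022 m and z of slug2 in the frame of mould between 0.005 and 0.062 m), for 0.2 s.
3. the chute stands upright on the bench, let go (height (world z) of chute below 0.006 m and angle between chute's own z axis and vertical below 0.1 rad and contact force between the fingers and chute below 0.1 N and linear speed of chute below 0.03 m/s), for 0.2 s.
4. the top plate is held level above the tips of the pins, over the mould (z of plate in the frame of mould above 0.094 m and horizontal distance between plate and mould below 0.03 m and angle between plate's own z axis and vertical below 0.15 rad), for 0.05 s.
At the end, for the whole second after the job is handed in: all three slugs are in the cavity, below its top; the plate rests on the mould over both pins (middle within 4 mm, underside within 2.5 mm, level within 0.03 rad, turned within 0.06 rad, either way round); the chute stands upright on the bench (within 6 mm, 0.1 rad), let go, all at rest (all of step 2 and all of step 3 and horizontal distance between plate and mould below 0.004 m and z of plate in the frame of mould below 0.0645 m and angle between plate's own z axis and vertical below 0.03 rad and angle between the y axis of plate and the y axis of mould, either way round below 0.06 rad and linear speed of plate below 0.02 m/s); the robot touches nothing.
It fails at once if the fingers touch a slug (contact force between the fingers and slug0 above 0.5 N or contact force between the fingers and slug1 above 0.5 N or contact force between the fingers and slug2 above 0.5 N).
It fails at once if the plate drops or is slammed on the pins (faster than 0.3 m/s there) (horizontal distance between plate and mould below 0.02 m and z of plate in the frame of mould below 0.089 m and linear speed of plate above 0.3 m/s).
It fails at once if the plate is more than 0.17 rad (10 degrees) out of level on the pins (horizontal distance between plate and mould below 0.02 m and z of plate in the frame of mould below 0.089 m and angle between plate's own z axis and vertical above 0.17 rad).
It fails at once if a bystander is moved by more than 25 mm (distance of any of jar_a, jar_b, tape, glue, cup, driver, wrench, motor from where it was at the start of the episode above 0.025 m).
It also fails if it takes over 64 s, if anything falls off the work surface, if the arm or the gripper's body presses on something with over 40 N, if the wrist force passes 120 N, or if a joint passes its speed limit or range.

## Working session

There is one attempt and no reset: what is moved stays moved. The work goes in short steps, Python scripts to look and compute and a shell command to move; the robot and the scene stay as the last step left them, time stands still between calls to the robot, and variables do not carry over. Pictures are saved under pics/ and viewed, at most 10 in all, crops included, and the job is handed in when it is done.

```bash
ls; mkdir -p pics; cat > h.py <<'E'
import numpy as np, cv2
from bench import bot
from scipy.spatial.transform import Rotation as Ro
def cam(n):
    s=bot.state(); c=bot.read_camera(n); return s,c
def ray(c,u,v,s=None):
    """origin, direction (world)"""
    if 'R' in c:
        R=np.array(c['R']);t=np.array(c['t']).ravel()
        d=R.T@np.array([(u-c['cx'])/c['fx'],(v-c['cy'])/c['fy'],1]); return -R.T@t,d
    x,y=(u-c['cx'])/c['fx'],(v-c['cy'])/c['fy'];r=np.hypot(x,y)+1e-12
    d=np.array([x/r*np.sin(r),y/r*np.sin(r),np.cos(r)])
    T=np.array(c['tool_from_camera']);Rt=Ro.from_euler('xyz',s['eef_rot']).as_matrix();p=np.array(s['tool_pos'])
    return p+Rt@T[:3,3],Rt@(T[:3,:3]@d)
def atz(c,u,v,z,s=None):
    o,d=ray(c,u,v,s); return o+d*(z-o[2])/d[2]
def proj(c,X,s=None):
    X=np.asarray(X,float)
    if 'R' in c:
        q=np.array(c['R'])@X+np.array(c['t']).ravel(); return np.array([c['cx']+c['fx']*q[0]/q[2],c['cy']+c['fy']*q[1]/q[2]])
    T=np.array(c['tool_from_camera']);Rt=Ro.from_euler('xyz',s['eef_rot']).as_matrix()
    q=np.linalg.inv(T)@np.r_[Rt.T@(X-np.array(s['tool_pos'])),1];q=q[:3]
    th=np.arctan2(np.hypot(q[0],q[1]),q[2]);f=np.arctan2(q[1],q[0])
    return np.array([c['cx']+c['fx']*th*np.cos(f),c['cy']+c['fy']*th*np.sin(f)])
def show(st):
    print('t',round(st['time_s'],2),'p',np.round(st['tool_pos'],4),'rpy',np.round(st['eef_rot'],3),'F',np.round(st['force'],1),'gap',round(st['finger_gap'],4),'g',np.round(st['grasp_force'],1))
E
python3 - <<'E'
from h import *
show(bot.state())
for n in ['top','side']:
    s,c=cam(n); cv2.imwrite(f'pics/{n}0.png',c['img'])
    print(n,c['fx'],c['cx'],c['cy'],'pos',np.round(ray(c,0,0)[0],3))
    for th in ['mould','pin_a','rest','plate','plate_grip','chute','chute_grip','chute_nose','jar_a','tape','glue','cup','driver','wrench','motor']:
        for d in bot.recognise(n,th)[:3]:
            b=d['bbox']; m=atz(c,(b[0]+b[2])/2,(b[1]+b[3])/2,{'mould':.062,'pin_a':.08,'plate_grip':.09,'chute_grip':.05,'plate':.06,'rest':.05}.get(th,.02))
            print(th,round(d['confidence'],2),np.round(b),np.round(m[:2],3))
E
```

```text
pics
t 0.0 p [ 0.1532 -0.6055  0.2048] rpy [-3.14   0.     0.248] F [-0.3  0.  -0.3] gap 0.0942 g 0.0
top 493.5258057763729 325.92046021281664 199.27574674251207 pos [0.466 0.018 1.109]
mould 0.66 [156. 193. 244. 264.] [0.53  0.288]
mould 0.66 [443. 193. 468. 260.] [ 0.526 -0.254]
pin_a 0.84 [153. 190. 250. 263.] [0.532 0.28 ]
pin_a 0.51 [204. 183. 226. 202.] [0.603 0.253]
rest 0.85 [297. 197. 367. 250.] [0.537 0.008]
plate 0.9 [297. 201. 366. 235.] [0.547 0.008]
plate_grip 0.65 [176. 118. 239. 155.] [0.721 0.268]
plate_grip 0.6 [295. 202. 367. 238.] [0.542 0.01 ]
chute 0.78 [444. 191. 466. 261.] [ 0.528 -0.263]
chute 0.57 [341. 101. 388. 145.] [ 0.765 -0.07 ]
chute_grip 0.7 [443. 195. 466. 259.] [ 0.524 -0.255]
chute_nose 0.78 [440. 193. 468. 260.] [ 0.527 -0.262]
chute_nose 0.73 [153. 190. 250. 260.] [0.539 0.296]
chute_nose 0.43 [249. 302. 321. 317.] [0.354 0.112]
jar_a 0.67 [208. 183. 224. 202.] [0.612 0.265]
jar_a 0.52 [301. 173. 312. 190.] [0.633 0.062]
tape 0.79 [343.  97. 388. 145.] [ 0.769 -0.073]
tape 0.53 [448. 236. 456. 241.] [ 0.501 -0.257]
tape 0.18 [441. 193. 464. 260.
[... 894 characters left out ...]
36.] [0.532 0.035]
chute 0.81 [367. 157. 420. 195.] [ 0.519 -0.252]
chute_grip 0.84 [367. 159. 416. 191.] [ 0.507 -0.223]
chute_grip 0.64 [187. 264. 284. 345.] [0.521 0.297]
chute_nose 0.7 [369. 157. 424. 193.] [ 0.514 -0.261]
jar_a 0.71 [186. 262. 286. 350.] [0.535 0.289]
jar_a 0.51 [273. 211. 286. 232.] [0.633 0.061]
jar_a 0.45 [211. 267. 230. 283.] [0.62  0.259]
tape 0.6 [260. 156. 296. 187.] [ 0.765 -0.065]
glue 0.8 [316. 120. 334. 156.] [ 0.766 -0.262]
cup 0.56 [201. 167. 242. 219.] [0.818 0.087]
driver 0.62 [334. 274. 388. 318.] [0.354 0.102]
wrench 0.82 [148. 241. 211. 274.] [0.728 0.287]
motor 0.54 [410. 220. 424. 243.] [ 0.363 -0.125]
motor 0.41 [293. 192. 354. 237.] [ 0.567 -0.024]
```

```bash
python3 - <<'E'
import cv2,numpy as np
t=cv2.imread('pics/top0.png')
a=cv2.resize(t[180:280,140:280],None,fx=4,fy=4,interpolation=cv2.INTER_CUBIC)
b=cv2.resize(t[165:265,285:375],None,fx=2.6,fy=2.6,interpolation=cv2.INTER_CUBIC)
c=cv2.resize(t[180:270,425:485],None,fx=4,fy=4,interpolation=cv2.INTER_CUBIC)
m=np.zeros((600,800,3),np.uint8)
m[:400,:560]=a; m[:360,560:800]=c
cv2.imwrite('pics/crop0.png',m)
E
```

```text
(no output)
```

View pics/top0.png

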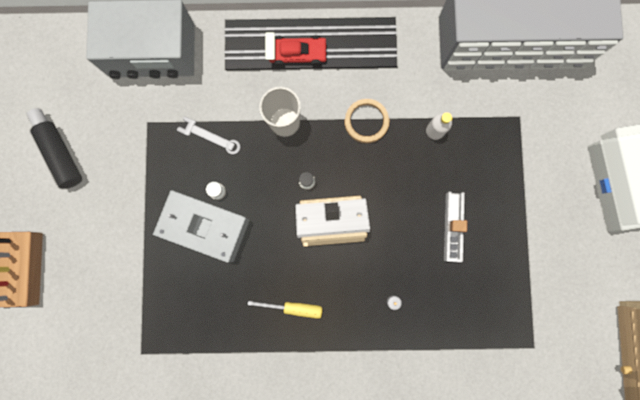

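View pics/crop0.png

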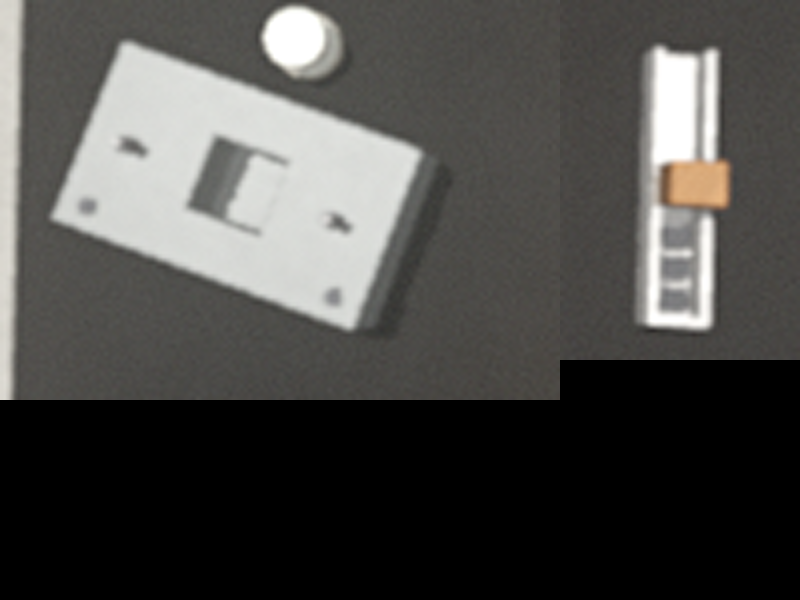

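```bash
cat >> h.py <<'E'
def goal(x,y,z,yaw,s=None):
    """print shift in tool axes (mm, at present yaw) and tool-yaw to turn (mod pi)"""
    s=s or bot.state(); R=Ro.from_euler('xyz',s['eef_rot']).as_matrix()
    d=R.T@(np.array([x,y,z])-np.array(s['tool_pos']))*1000
    a=-(yaw-s['eef_rot'][2]); a=(a+np.pi/2)%np.pi-np.pi/2
    print('travel',np.round(d,1),'turn',round(a,3))
E
python3 - <<'E'
from h import *
s,c=cam('top')
M=np.array([atz(c,u,v,.062)[:2] for u,v in [(170.5,190),(245.5,217.5),(152.5,234.5),(228.8,262.5)]])
print('mould',M.mean(0).round(4),'lens',np.linalg.norm(M[0]-M[1]).round(3),np.linalg.norm(M[0]-M[2]).round(3))
d=(M[0]-M[1])+(M[2]-M[3]); print('yaw(y axis-90)',np.degrees(np.arctan2(d[1],d[0]))-90)
C=np.array([atz(c,u,v,.03)[:2] for u,v in [(448.75,191.25),(463.75,192),(446,261),(463,262)]])
print('chute',C.mean(0).round(4),'len',np.linalg.norm(C[:2].mean(0)-C[2:].mean(0)).round(3)); d=C[:2].mean(0)-C[2:].mean(0)
yaw=np.arctan2(d[1],d[0]);print('dir',yaw)
g=atz(c,459.1,226,.066);print('grip',g.round(4))
for n,p in dict(jarb=(307,181),jara=(215,190)).items(): print(n,atz(c,*p,.03).round(3))
# plate
for n,p in dict(grip=(332,211)).items(): print(n,atz(c,*p,.09).round(3))
goal(*g[:2],.2,yaw)
E
```

```text
mould [0.5345 0.2896] lens 0.172 0.101
yaw(y axis-90) -20.81700701950892
chute [ 0.5272 -0.262 ] len 0.153
dir -0.07024255709291552
grip [ 0.5257 -0.2605  0.066 ]
jarb [0.632 0.061 0.03 ]
jara [0.615 0.264 0.03 ]
grip [0.559 0.007 0.09 ]
travel [ 445.7 -243.4    5.4] turn 0.318
```

```bash
python3 -m jog '[{"travel":[40,-22,0],"yaw":0},{"travel":[40,-22,0]},{"travel":[40,-22,0]},{"travel":[40,-22,0]},{"travel":[40,-22,0]},{"travel":[40,-22,0]},{"travel":[40,-22,0]},{"travel":[40,-22,0]},{"travel":[40,-22,0]},{"travel":[40,-22,0]}]' && python3 -m jog '[{"travel":[40,-23,0]},{"travel":[6,0,0]},{"yaw":0.12},{"yaw":0.12},{"yaw":0.08},{"travel":[0,0,0]},{"travel":[0,0,0]}]'
python3 - <<'E'
from h import *
s,c=cam('wrist'); show(s); cv2.imwrite('pics/w1.png',c['img']); print(c['fx'],c['cx'],c['cy'])
for th in ['chute_grip','chute','chute_nose']: 
    for d in bot.recognise('wrist',th)[:2]:print(th,d)
goal(.5257,-.2605,.1,-.07)
E
```

```text
t 1.65 p [ 0.1533 -0.6059  0.2054] rpy [-3.141  0.     0.248] F [-1.2  0.  -0.3] gap 0.0944 g 0.0
309.70691628693146 317.50382800608475 197.84726542377913
travel [ 445.8 -243.5  105.4] turn 0.318invalid input at $[0]: expected keys claw, travel, yaw
```

View pics/w1.png

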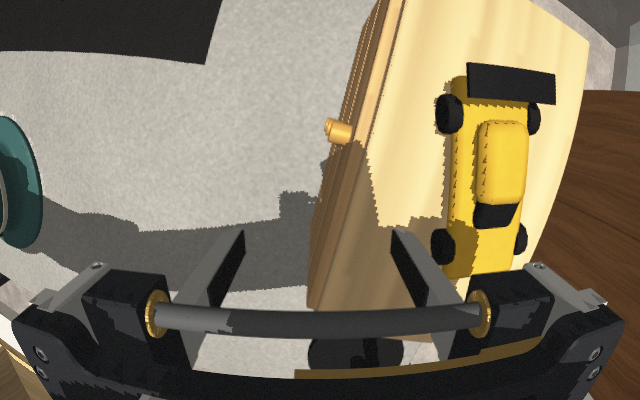

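```bash
python3 -m jog '[{"claw":100,"travel":[40,-22,-8],"yaw":0},{"claw":100,"travel":[40,-22,-8],"yaw":0},{"claw":100,"travel":[40,-22,0],"yaw":0},{"claw":100,"travel":[40,-22,0],"yaw":0},{"claw":100,"travel":[40,-22,0],"yaw":0},{"claw":100,"travel":[40,-22,0],"yaw":0},{"claw":100,"travel":[40,-22,0],"yaw":0},{"claw":100,"travel":[40,-22,0],"yaw":0},{"claw":100,"travel":[40,-22,0],"yaw":0},{"claw":100,"travel":[40,-22,0],"yaw":0}]' && python3 -m jog '[{"claw":100,"travel":[40,-23,0],"yaw":0},{"claw":100,"travel":[6,0,0],"yaw":0},{"claw":100,"travel":[0,0,20],"yaw":0.12},{"claw":100,"travel":[0,0,30],"yaw":0.12},{"claw":100,"travel":[0,0,30],"yaw":0.08},{"claw":100,"travel":[0,0,0],"yaw":0},{"claw":100,"travel":[0,0,0],"yaw":0}]'
python3 - <<'E'
from h import *
s,c=cam('wrist'); show(s); cv2.imwrite('pics/w2.png',c['img'])
for th in ['chute_grip','chute','chute_nose']: 
    for d in bot.recognise('wrist',th)[:2]:print(th,d)
goal(.5257,-.2605,.1,-.07)
print(proj(c,[.5257,-.2605,.066],s))
E
```

```text
time_s: 2.85
tool_pos: [0.4883, -0.2931, 0.2217]
eef_rot: [3.141, -0.0, 0.248]
force: [0.1, -1.4, 0.6]
finger_gap: 0.0941
grasp_force: 0.0
time_s: 3.55
tool_pos: [0.5261, -0.2611, 0.1421]
eef_rot: [-3.141, 0.0, -0.07]
force: [0.9, 0.3, 0.3]
finger_gap: 0.0941
grasp_force: 0.0
t 3.55 p [ 0.5261 -0.2611  0.1421] rpy [-3.141  0.    -0.07 ] F [0.9 0.3 0.3] gap 0.0941 g 0.0
chute_grip {'bbox': [301.5, 116.3, 336.6, 263.6], 'confidence': 0.8}
chute_grip {'bbox': [1.4, 0.9, 56.3, 60.5], 'confidence': 0.61}
chute {'bbox': [304.6, 115.6, 338.0, 262.9], 'confidence': 0.93}
chute {'bbox': [311.7, 232.7, 325.5, 249.0], 'confidence': 0.3}
chute_nose {'bbox': [301.5, 115.8, 338.3, 267.4], 'confidence': 0.8}
travel [-1.1 -0.8 42.9] turn -0.001
[318.02400289 205.83487196]
```

View pics/w2.png

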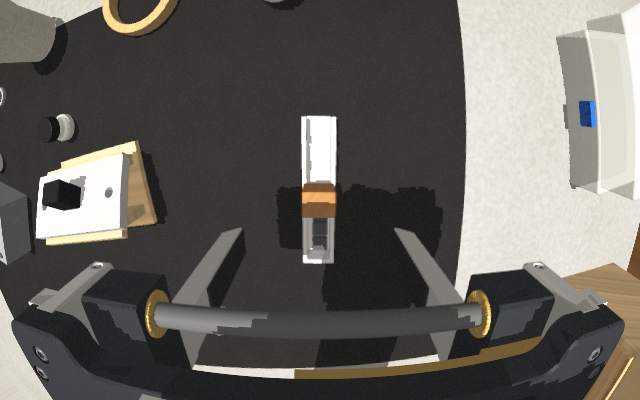

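```bash
python3 - <<'E'
from h import *
s,c=cam('wrist')
for u,v,z in [(303,184,.066),(336,184,.066),(303,203,.066),(336,203,.066),(319.5,193.5,.066),(319.5,116,.03),(319,263,.03)]: print((u,v),atz(c,u,v,z,s).round(4))
print(ray(c,320,200,s))
E
```

```text
(303, 184) [ 0.5465 -0.2494  0.066 ]
(336, 184) [ 0.5445 -0.2775  0.066 ]
(303, 203) [ 0.5297 -0.248   0.066 ]
(336, 203) [ 0.5276 -0.2765  0.066 ]
(319.5, 193.5) [ 0.5371 -0.2629  0.066 ]
(319.5, 116) [ 0.6024 -0.2677  0.03  ]
(319, 263) [ 0.4514 -0.2565  0.03  ]
(array([ 0.60610523, -0.2661255 ,  0.32281566]), array([-0.27959937,  0.0120857 , -0.96004069]))
```

```bash
python3 -m jog '[{"claw":100,"travel":[1,1,30],"yaw":0},{"claw":100,"travel":[0,0,30],"yaw":0},{"claw":100,"travel":[0,0,25],"yaw":0},{"claw":100,"travel":[0,0,18],"yaw":0},{"claw":30,"travel":[0,0,0],"yaw":0},{"claw":0,"travel":[0,0,0],"yaw":0},{"claw":0,"travel":[0,0,0],"yaw":0},{"claw":0,"travel":[0,0,0],"yaw":0},{"claw":0,"travel":[0,0,0],"yaw":0},{"claw":0,"travel":[0,0,0],"yaw":0}]' 25 && python3 -m jog '[{"claw":0,"travel":[0,0,0],"yaw":0},{"claw":0,"travel":[0,0,-10],"yaw":0},{"claw":0,"travel":[0,0,-20],"yaw":0},{"claw":0,"travel":[0,0,-30],"yaw":0},{"claw":0,"travel":[0,0,-30],"yaw":0},{"claw":0,"travel":[0,0,-30],"yaw":0},{"claw":0,"travel":[0,0,-30],"yaw":0},{"claw":0,"travel":[0,0,0],"yaw":0}]'
python3 - <<'E'
from h import *
s,c=cam('side'); show(s); cv2.imwrite('pics/s3.png',cv2.resize(c['img'][100:240,330:480],None,fx=4,fy=4)); s,c=cam('wrist');cv2.imwrite('pics/w3.png',c['img'])
for th in ['chute_grip','chute']: 
    for d in bot.recognise('wrist',th)[:2]:print(th,d)
E
```

```text
time_s: 4.8
tool_pos: [0.5272, -0.2621, 0.0389]
eef_rot: [3.141, -0.0, -0.072]
force: [0.6, -0.3, 0.2]
finger_gap: 0.0491
grasp_force: 0.0
time_s: 5.6
tool_pos: [0.5286, -0.2626, 0.193]
eef_rot: [3.139, -0.005, -0.072]
force: [0.1, 0.1, -3.0]
finger_gap: 0.0295
grasp_force: 25.0
t 5.6 p [ 0.5286 -0.2626  0.193 ] rpy [ 3.139 -0.005 -0.072] F [ 0.1  0.1 -3. ] gap 0.0295 g 25.0
chute_grip {'bbox': [291.7, 118.4, 343.3, 309.1], 'confidence': 0.64}
chute {'bbox': [291.7, 116.6, 345.4, 311.0], 'confidence': 0.7}
```

View pics/s3.png

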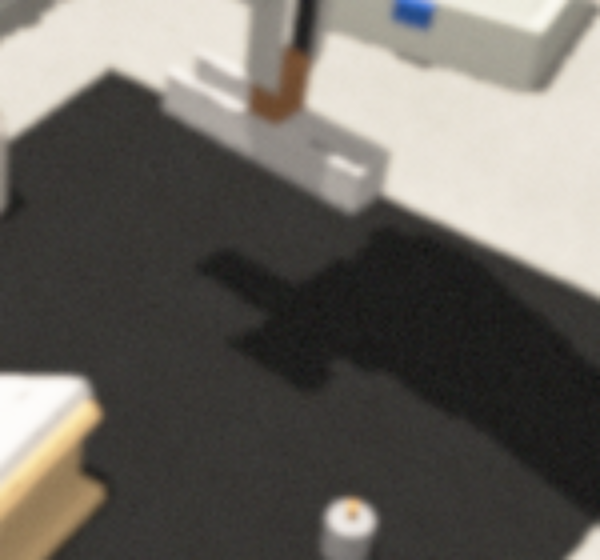

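```bash
python3 -m jog '[{"claw":0,"travel":[2,-20,0],"yaw":0},{"claw":0,"travel":[4,-40,0],"yaw":0},{"claw":0,"travel":[4,-40,0],"yaw":0},{"claw":0,"travel":[4,-40,0],"yaw":0},{"claw":0,"travel":[4,-40,0],"yaw":0},{"claw":0,"travel":[4,-40,0],"yaw":0},{"claw":0,"travel":[4,-40,0],"yaw":0},{"claw":0,"travel":[4,-40,0],"yaw":0},{"claw":0,"travel":[4,-40,0],"yaw":0},{"claw":0,"travel":[4,-40,0],"yaw":0}]' && python3 -m jog '[{"claw":0,"travel":[4,-40,0],"yaw":0},{"claw":0,"travel":[4,-30,0],"yaw":0},{"claw":0,"travel":[0,-20,0],"yaw":0},{"claw":0,"travel":[0,0,0],"yaw":0.1},{"claw":0,"travel":[0,0,0],"yaw":0.1},{"claw":0,"travel":[0,0,0],"yaw":0.09},{"claw":0,"travel":[0,0,0],"yaw":0},{"claw":0,"travel":[0,0,0],"yaw":0}]'
python3 - <<'E'
from h import *
s,c=cam('wrist'); show(s); cv2.imwrite('pics/w4.png',c['img'])
goal(.6085,.2027,.11,-.363)
print(proj(c,[.5345-.355*.058,.2896-.058*.935,.094],s),proj(c,[.5345+.355*.058,.2896+.058*.935,.094],s))
E
```

```text
time_s: 6.8
tool_pos: [0.5918, 0.1157, 0.1873]
eef_rot: [3.141, 0.002, -0.072]
force: [0.5, -1.0, -2.8]
finger_gap: 0.0294
grasp_force: 25.0
time_s: 7.6
tool_pos: [0.6064, 0.2034, 0.1876]
eef_rot: [3.141, 0.001, -0.359]
force: [0.0, 0.3, -2.5]
finger_gap: 0.0296
grasp_force: 25.0
t 7.6 p [0.6064 0.2034 0.1876] rpy [ 3.141e+00  1.000e-03 -3.590e-01] F [ 0.   0.3 -2.5] gap 0.0296 g 25.0
travel [ 2.2 -0.1 77.8] turn 0.004
[320.88103165 289.76469182] [213.03509212 286.10236137]
```

View pics/w4.png

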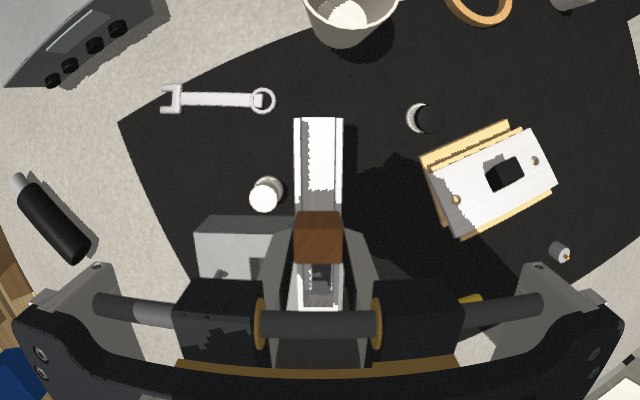

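```bash
python3 -m jog '[{"claw":0,"travel":[1,0,20],"yaw":0},{"claw":0,"travel":[1,0,25],"yaw":0},{"claw":0,"travel":[0,0,20],"yaw":0},{"claw":0,"travel":[0,0,12],"yaw":0},{"claw":0,"travel":[0,0,0],"yaw":0}]' && python3 -m jog '[{"claw":0,"travel":[0,0,5],"yaw":0},{"claw":0,"travel":[0,0,4],"yaw":0},{"claw":0,"travel":[0,0,4],"yaw":0},{"claw":0,"travel":[0,0,0],"yaw":0}]' && python3 -m jog '[{"claw":0,"travel":[0,0,3],"yaw":0},{"claw":0,"travel":[0,0,3],"yaw":0},{"claw":0,"travel":[0,0,3],"yaw":0},{"claw":0,"travel":[0,0,0],"yaw":0}]'
python3 - <<'E'
from h import *
s,c=cam('side'); show(s); a=cv2.resize(c['img'][150:300,200:400],None,fx=4,fy=4)
cv2.imwrite('pics/s5.png',a)
E
```

```text
time_s: 8.15
tool_pos: [0.6095, 0.2019, 0.1107]
eef_rot: [3.141, -0.001, -0.361]
force: [0.2, -0.3, -2.3]
finger_gap: 0.0298
grasp_force: 25.0
time_s: 8.55
tool_pos: [0.612, 0.2016, 0.1003]
eef_rot: [-3.139, -0.006, -0.363]
force: [11.5, -6.2, 10.8]
finger_gap: 0.0298
grasp_force: 25.0
time_s: 8.95
tool_pos: [0.6125, 0.2015, 0.0915]
eef_rot: [-3.139, -0.007, -0.363]
force: [15.0, -6.4, 9.5]
finger_gap: 0.0293
grasp_force: 25.0
t 8.95 p [0.6125 0.2015 0.0915] rpy [-3.139 -0.007 -0.363] F [15.  -6.4  9.5] gap 0.0293 g 25.0
```

View pics/s5.png

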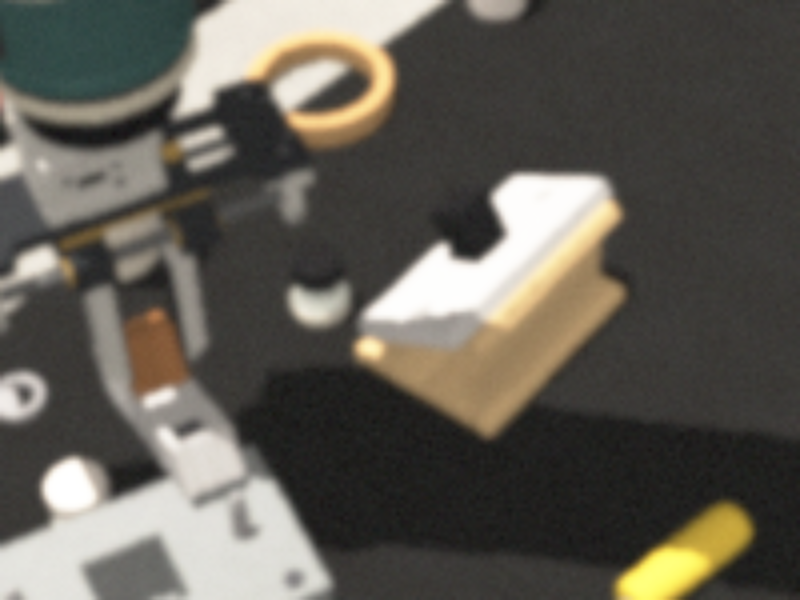

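```bash
python3 -m jog '[{"claw":0,"travel":[4,0,0],"yaw":0},{"claw":0,"travel":[4,0,0],"yaw":0},{"claw":0,"travel":[0,0,2],"yaw":0},{"claw":0,"travel":[2,0,2],"yaw":0},{"claw":0,"travel":[0,0,2],"yaw":0},{"claw":0,"travel":[0,0,0],"yaw":0}]' 
python3 - <<'E'
from h import *
s,c=cam('side'); show(s); a=cv2.resize(c['img'][180:300,200:300],None,fx=4,fy=4)
s,w=cam('wrist');b=w['img'][100:330,220:420]
m=np.zeros((480,800,3),np.uint8);m[:480,:400]=a;m[:460,400:800]=cv2.resize(b,None,fx=2,fy=2)
cv2.imwrite('pics/s6.png',m)
E
```

```text
time_s: 9.6
tool_pos: [0.6186, 0.1992, 0.084]
eef_rot: [-3.141, -0.001, -0.362]
force: [2.5, -3.7, 10.8]
finger_gap: 0.0298
grasp_force: 25.0
t 9.6 p [0.6186 0.1992 0.084 ] rpy [-3.141e+00 -1.000e-03 -3.620e-01] F [ 2.5 -3.7 10.8] gap 0.0298 g 25.0
```

View pics/s6.png

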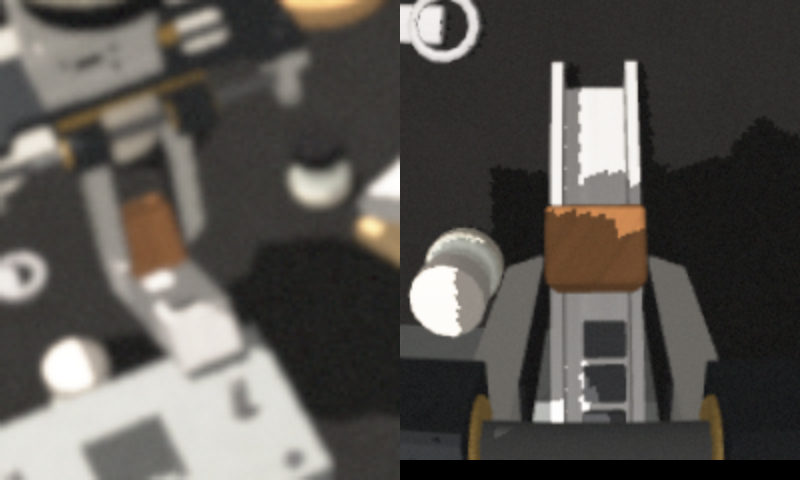

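```bash
cat >> h.py <<'E'
def pts(s,th,b,dy=0):
    p=np.array(s['tool_pos']);yw=s['eef_rot'][2];f=np.array([np.cos(yw),np.sin(yw),0]);l=np.array([-f[1],f[0],0])
    G=p+[0,0,.019]
    def q(x,z,y=0): # chute forward x, height z above underside
        z=z-b; return G+f*(x*np.cos(th)+z*np.sin(th))+l*(y+dy)+np.array([0,0,1])*(-x*np.sin(th)+z*np.cos(th))
    return q
E
python3 - <<'E'
from h import *
from scipy.optimize import least_squares
s,c=cam('wrist'); show(s)
ob=[((.075,.03,.014),(299,131)),((.075,.03,-.014),(335.5,131)),((.075,.004,0),(321,143.5))]
def r(v):
    q=pts(s,v[0],v[1],v[2]); return np.concatenate([proj(c,q(*(a[0],a[1],a[2])),s)-p for a,p in ob])
o=least_squares(r,[.3,.058,0],x_scale=[.1,.01,.01]);print(np.degrees(o.x[0]),o.x[1:],o.fun.round(1))
q=pts(s,*o.x);print('nose',q(.075,0),'tail',q(-.075,0))
E
```

```text
t 9.7 p [0.6186 0.1992 0.084 ] rpy [-3.141e+00 -1.000e-03 -3.620e-01] F [ 3.2 -2.6  9.8] gap 0.0295 g 25.0
20.629675725917252 [0.04021083 0.00019882] [-2.7  1.3  5.   1.2 -2.6 -0.8]
nose [0.67102567 0.17955468 0.03898072] tail [0.53974357 0.22927388 0.09182969]
```

```bash
python3 -m jog '[{"claw":0,"travel":[0,0,-5],"yaw":0},{"claw":0,"travel":[0,0,-12],"yaw":0},{"claw":0,"travel":[0,0,-20],"yaw":0},{"claw":0,"travel":[0,0,-22],"yaw":0},{"claw":0,"travel":[0,0,-17],"yaw":0},{"claw":0,"travel":[0,0,-10],"yaw":0},{"claw":0,"travel":[0,0,0],"yaw":0},{"claw":0,"travel":[-2,-1,0],"yaw":0},{"claw":0,"travel":[-6,-2,0],"yaw":0},{"claw":0,"travel":[-10,-4,0],"yaw":0}]' 30 && python3 -m jog '[{"claw":0,"travel":[-14,-5,0],"yaw":0},{"claw":0,"travel":[-18,-6,0],"yaw":0},{"claw":0,"travel":[-20,-7,0],"yaw":0},{"claw":0,"travel":[-20,-7,0],"yaw":0},{"claw":0,"travel":[-19,-7,0],"yaw":0},{"claw":0,"travel":[-17,-6,0],"yaw":0},{"claw":0,"travel":[-13,-5,0],"yaw":0},{"claw":0,"travel":[-9,-3,0],"yaw":0},{"claw":0,"travel":[-5,-2,0],"yaw":0},{"claw":0,"travel":[-2,0,0],"yaw":0}]' && python3 -m jog '[{"claw":0,"travel":[0,0,0],"yaw":0},{"claw":0,"travel":[0,0,0],"yaw":0}]'
python3 - <<'E'
from h import *
s,w=cam('wrist');show(s)
cv2.imwrite('pics/w7.png',w['img'][60:360,100:500].repeat(2,0).repeat(2,1))
from scipy.spatial.transform import Rotation
f=np.array([.935,-.355]);l=np.array([.355,.935]);m=np.array([.5345,.2896])
for n,x,y,z in [('pa',0,.058,.094),('pb',0,-.058,.094),('c1',.05,.085,.062),('c2',.05,-.085,.062),('cav',.021,.021,.062),('cav',.021,-.021,.062)]:
    print(n,(proj(w,np.r_[m+f*x+l*y,z],s)-[100,60])*2)
E
```

```text
time_s: 10.75
tool_pos: [0.6029, 0.2121, 0.1685]
eef_rot: [3.141, 0.001, -0.363]
force: [-0.1, -0.0, -2.8]
finger_gap: 0.0296
grasp_force: 30.0
time_s: 11.75
tool_pos: [0.4924, 0.3058, 0.1695]
eef_rot: [-3.142, 0.0, -0.362]
force: [0.8, -0.5, -1.7]
finger_gap: 0.0294
grasp_force: 30.0
time_s: 11.95
tool_pos: [0.493, 0.305, 0.1694]
eef_rot: [3.141, -0.0, -0.363]
force: [0.1, -0.3, -2.3]
finger_gap: 0.0293
grasp_force: 30.0
t 11.95 p [0.493  0.305  0.1694] rpy [ 3.141 -0.    -0.363] F [ 0.1 -0.3 -2.3] gap 0.0293 g 30.0
pa [298.49667006 190.10872287]
pb [573.82911021 189.81840894]
c1 [254.64340542  77.54519819]
c2 [617.20882365  77.18981958]
cav [390.47916241 134.45170586]
cav [481.61875278 134.35900239]
```

View pics/w7.png

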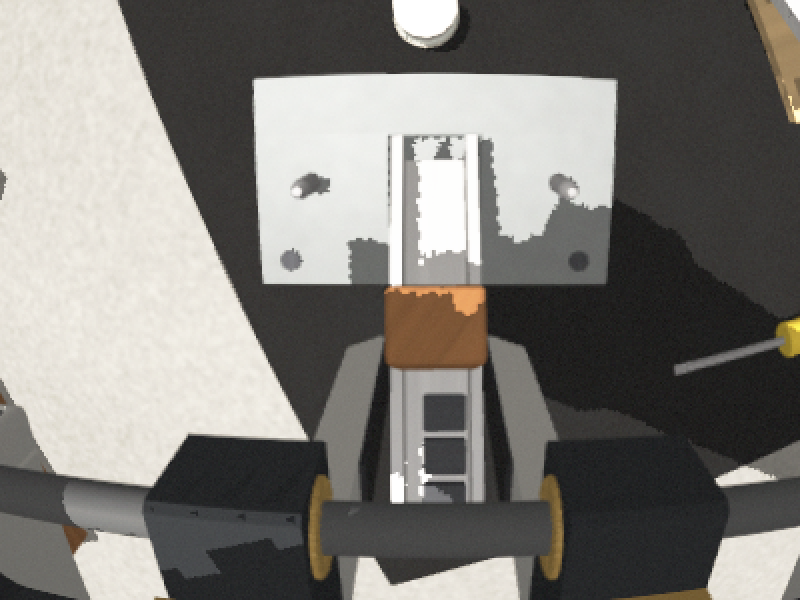

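```bash
python3 -m jog '[{"claw":0,"travel":[0,0,10],"yaw":0},{"claw":0,"travel":[0,0,15],"yaw":0},{"claw":0,"travel":[0,0,15],"yaw":0},{"claw":0,"travel":[0,0,10],"yaw":0},{"claw":0,"travel":[4,0,2],"yaw":0},{"claw":0,"travel":[4,0,4],"yaw":0},{"claw":0,"travel":[0,0,0],"yaw":0}]' 25 && python3 -m jog '[{"claw":0,"travel":[3,0,0],"yaw":0},{"claw":0,"travel":[3,0,0],"yaw":0},{"claw":0,"travel":[3,0,0],"yaw":0},{"claw":0,"travel":[0,0,0],"yaw":0}]'
python3 - <<'E'
from h import *
s,w=cam('wrist');show(s)
cv2.imwrite('pics/w8.png',w['img'][60:360,100:500].repeat(2,0).repeat(2,1))
E
```

```text
time_s: 12.7
tool_pos: [0.5, 0.3036, 0.114]
eef_rot: [-3.141, 0.0, -0.362]
force: [-9.8, -2.0, 26.0]
finger_gap: 0.0297
grasp_force: 25.1
time_s: 13.1
tool_pos: [0.5056, 0.3018, 0.1136]
eef_rot: [3.142, 0.004, -0.36]
force: [-23.8, 3.8, 29.2]
finger_gap: 0.0299
grasp_force: 25.0
t 13.1 p [0.5056 0.3018 0.1136] rpy [ 3.142  0.004 -0.36 ] F [-23.8   3.8  29.2] gap 0.0299 g 25.0
```

```bash
python3 - <<'E'
from h import *
for f in ['w7','w8']:
    im=cv2.imread(f'pics/{f}.png')[::2,::2].astype(int) # 300x400, offset (100,60)
    g=im.sum(2)//3
    for u in [298,336,325]:
        col=g[:,u-102:u-99].mean(1); e=np.abs(col[2:]-col[:-2]); 
        print(f,u,[(i+61,int(col[i]),int(col[i+2])) for i in range(len(e)) if e[i]>35 and i<170])
    sat=(im[:,:,2]-im[:,:,0])  # orange block
    m=(sat>40)&(np.arange(400)[None]>185)&(np.arange(400)[None]<255); ys=np.where(m.sum(1)>15)[0]+60; print('block rows',ys.min(),ys.max())
    dk=(g<70); print('slug rows',[i+60 for i in range(180,260) if dk[i,212:232].mean()>.6])
E
```

```text
w7 298 [(71, 189, 136), (74, 141, 80), (75, 105, 55), (96, 54, 230), (97, 53, 236), (202, 253, 168), (203, 227, 130), (204, 168, 111), (205, 130, 91)]
w7 336 [(96, 54, 227), (97, 73, 230), (190, 245, 174), (191, 243, 154), (201, 150, 105), (203, 105, 150), (204, 122, 166), (216, 165, 114), (217, 153, 87)]
w7 325 [(72, 254, 189), (73, 230, 147), (78, 150, 92), (79, 128, 51), (80, 92, 29), (95, 55, 103), (96, 55, 233), (97, 103, 233), (126, 229, 183), (127, 223, 147), (128, 183, 143), (133, 117, 171), (134, 179, 141), (139, 108, 247), (140, 151, 253), (184, 253, 164), (185, 252, 161), (201, 163, 122), (206, 156, 88), (207, 133, 88)]
block rows 203 243
slug rows [258, 259, 260, 261, 262, 263, 264, 265, 266, 267, 268, 269, 270, 271, 272, 273, 274, 279, 280, 281, 282, 283, 284, 285, 286, 287, 288, 289, 290, 291, 292, 293, 294, 295, 296, 301, 302, 303, 312, 313, 314, 315, 316, 317, 318, 319]
w8 298 [(80, 244, 186), (81, 219, 161), (82, 186, 101), (83, 161, 59), (84, 101, 51), (108, 48, 85), (109, 51, 192), (110, 85, 226), (200, 253, 212), (204, 213, 159), (205, 198, 160), (229, 163, 99), (230, 159, 79)]
w8 336 [(109, 51, 186), (110, 52, 221), (147, 212, 170), (151, 160, 203), (230, 132, 86)]
w8 325 [(82, 254, 196), (83, 242, 141), (84, 196, 149), (87, 154, 118), (88, 146, 67), (89, 118, 32), (90, 67, 28), (109, 51, 195), (110, 53, 223), (151, 156, 249), (152, 192, 253), (188, 246, 208), (189, 221, 160), (190, 208, 160), (229, 164, 121), (230, 163, 88)]
block rows 231 271
slug rows [275, 276, 277, 278, 279, 280, 281, 282, 283, 284, 285, 286, 287, 288, 289, 290, 291, 292, 293, 297, 298, 299, 300, 301, 302, 312, 313, 314, 315, 316, 317, 318, 319]
```

```bash
python3 - <<'E'
from h import *
s,c=cam('side'); show(s); a=cv2.resize(c['img'][195:345,160:310],None,fx=2.66,fy=2.66,interpolation=cv2.INTER_CUBIC)
s,t=cam('top'); d=cv2.resize(t['img'][170:270,140:270],None,fx=3,fy=2,interpolation=cv2.INTER_CUBIC)
w=cv2.imread('pics/w8.png')[100:600,200:600]
m=np.zeros((600,800,3),np.uint8); m[:399,:399]=a; m[400:600,:390]=d[:200]; m[:500,400:]=w
cv2.imwrite('pics/m8.png',m)
E
```

```text
t 13.15 p [0.5056 0.3018 0.1136] rpy [ 3.142  0.004 -0.36 ] F [-23.5   3.4  28.4] gap 0.0293 g 25.0
```

View pics/m8.png

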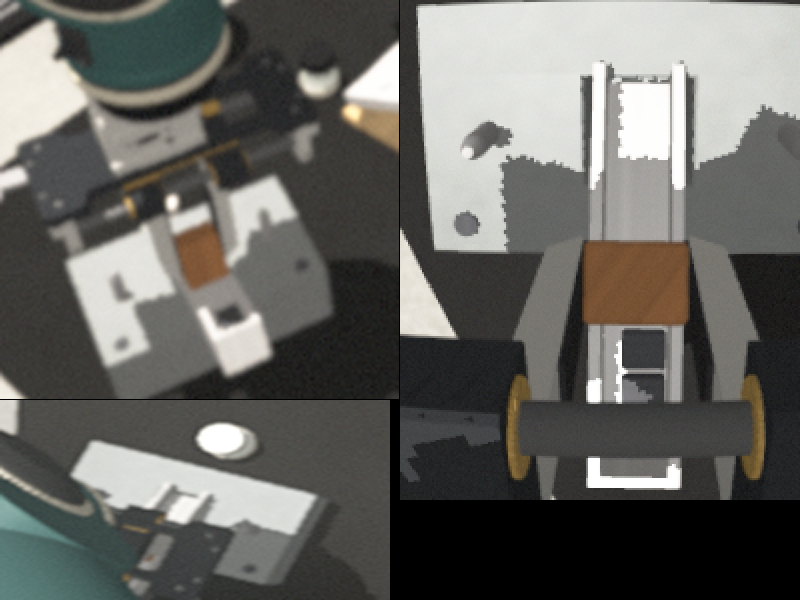

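```bash
cat >> h.py <<'E'
from scipy.optimize import least_squares
def fit(s,c,ob,x0=(.4,0,.058,0)):
    def r(v):
        q=pts(s,v[0],v[2],v[3]); return np.concatenate([(proj(c,q(a[0]+v[1],a[1],a[2]),s)-p) for a,p in ob])
    o=least_squares(r,x0,x_scale=[.1,.01,.01,.01],loss='soft_l1')
    print('deg',np.degrees(o.x[0]).round(1),'shift',o.x[1:].round(4),'res',o.fun.round(1))
    q=pts(s,o.x[0],o.x[2],o.x[3]);Q=lambda x,z:q(x+o.x[1],z)
    m=np.array([.5345,.2896]);
    for n,x,z in [('nosebot',.075,0),('nosetop',.075,.03),('tailbot',-.075,0)]:
        P=Q(x,z);d=P[:2]-m;print(n,'mould x,y,z',np.round([d@[.935,-.355],d@[.355,.935],P[2]],4))
    return o.x
E
python3 - <<'E'
from h import *
s,c=cam('wrist');show(s)
ob=[((.075,.03,.014),(300,142)),((.075,.03,-.014),(340,142)),((.012,.066,.015),(291.5,230.5)),((.012,.066,-.015),(344.5,230.5)),((-.012,.066,.015),(292,271.5)),((-.012,.066,-.015),(344,271.5)),((-.075,.03,.016),(294,353.5)),((-.075,.03,-.016),(341,353.5))]
fit(s,c,ob)
# w7 for comparison
s2=dict(s);s2['tool_pos']=[.493,.305,.1694];s2['eef_rot']=[3.1415,0,-.363]
ob7=[((.075,.03,.014),(298.5,128)),((.075,.03,-.014),(336.5,128)),((.075,.004,0),(320,140)),((-.012,.066,.015),(293,243.5)),((-.012,.066,-.015),(343,243.5))]
fit(s2,c,ob7)
E
```

```text
t 13.25 p [0.5056 0.3018 0.1136] rpy [ 3.142  0.004 -0.36 ] F [-22.9   3.3  29.5] gap 0.0298 g 25.0
deg 23.7 shift [0.0019 0.0617 0.0004] res [-1.6  0.2 -2.3  0.2  0.2 -0.6  0.3 -0.7 -0.4  0.7  0.8  0.6  1.4 -0.1
  0.  -0.2]
nosebot mould x,y,z [0.0142 0.0017 0.0452]
nosetop mould x,y,z [0.0263 0.0018 0.0726]
tailbot mould x,y,z [-0.1231  0.0013  0.1055]
deg 25.3 shift [0.0181 0.0702 0.0005] res [ 1.   0.2 -0.1  0.1 -2.1 -0.3 -0.2  0.   0.5 -0. ]
nosebot mould x,y,z [0.01   0.0001 0.0851]
nosetop mould x,y,z [2.280e-02 1.000e-04 1.123e-01]
tailbot mould x,y,z [-1.257e-01  1.000e-04  1.492e-01]
```

```bash
python3 -m jog '[{"claw":0,"travel":[0,0,-4],"yaw":0},{"claw":0,"travel":[2,0,-4],"yaw":0},{"claw":0,"travel":[3,0,-1],"yaw":0},{"claw":0,"travel":[3,0,-1],"yaw":0},{"claw":0,"travel":[0,0,0],"yaw":0}]' && python3 -m jog '[{"claw":0,"travel":[3,0,-1],"yaw":0},{"claw":0,"travel":[3,0,-1],"yaw":0},{"claw":0,"travel":[3,0,-1],"yaw":0},{"claw":0,"travel":[0,0,0],"yaw":0}]'
cat > an.py <<'E'
from h import *
import sys
s,w=cam('wrist');show(s);cv2.imwrite(sys.argv[1],w['img'])
im=w['img'].astype(int);g=im.sum(2)//3;sat=im[:,:,2]-im[:,:,0]
m=(sat>40);m[:,:285]=0;m[:,355:]=0;ys=np.where(m.sum(1)>25)[0];xs=np.where(m.sum(0)>25)[0];print('block rows',ys.min(),ys.max(),'cols',xs.min(),xs.max())
for u in [298,320,338]: print(u,' '.join(str(int(v)) for v in g[110:200:3,u-1:u+2].mean(1)))
for u in [321,]: print('tail',u,' '.join(str(int(v)) for v in g[ys.max():380:3,u-1:u+2].mean(1)))
E
python3 an.py pics/w9.png
```

```text
time_s: 13.8
tool_pos: [0.5145, 0.2974, 0.1225]
eef_rot: [3.141, 0.003, -0.361]
force: [-9.4, 2.0, 8.4]
finger_gap: 0.0299
grasp_force: 25.0
time_s: 14.2
tool_pos: [0.5231, 0.2941, 0.1255]
eef_rot: [3.141, 0.002, -0.361]
force: [-8.3, 0.4, 8.1]
finger_gap: 0.0298
grasp_force: 25.0
t 14.2 p [0.5231 0.2941 0.1255] rpy [ 3.141e+00  2.000e-03 -3.610e-01] F [-8.3  0.4  8.1] gap 0.0298 g 25.0
block rows 237 378 cols 292 343
298 53 53 56 52 53 53 52 99 163 232 232 233 232 231 229 230 229 252 252 252 252 251 251 252 252 252 253 252 252 252
320 133 34 56 56 55 57 56 98 168 229 230 229 230 231 231 231 229 229 228 226 173 189 252 252 252 250 157 156 156 156
338 53 54 55 53 56 54 58 96 156 228 227 227 227 228 228 229 229 251 251 251 251 251 252 252 252 252 252 252 247 250
tail 321 85
```

```bash
cat > an2.py <<'E'
from h import *
import sys
s,c=cam('wrist');show(s);im=c['img'].astype(int);g=im.sum(2)//3;sat=im[:,:,2]-im[:,:,0]
b=(sat[:,310:330].mean(1)>30);ys=np.where(b)[0];r0=ys[ys>190].min();r1=r0+np.argmin(b[r0:]);print('block',r0,r1)
wt=None
for u in (298,338):
    col=g[:,u-1:u+2].mean(1); print(u,[(i,int(col[i-2]),int(col[i+2])) for i in range(115,215) if abs(col[i+2]-col[i-2])>14])
print('behind',' '.join(str(int(v)) for v in g[r1:r1+90:2,319:323].mean(1)))
if len(sys.argv)>1:
    r=float(sys.argv[1]); fit(s,c,[((.075,.03,.014),(300,r)),((.075,.03,-.014),(338,r)),((.012,.066,0),(318,r0)),((-.012,.066,0),(318,r1))])
E
python3 an2.py 160.5
```

```text
t 14.25 p [0.5231 0.2941 0.1255] rpy [ 3.141e+00  2.000e-03 -3.610e-01] F [-7.3  1.7  8. ] gap 0.0298 g 25.0
block 236 280
298 [(128, 51, 88), (129, 54, 99), (130, 53, 99), (131, 62, 96), (132, 88, 164), (133, 99, 220), (134, 99, 233), (135, 96, 232), (136, 164, 232), (159, 229, 251), (160, 229, 252), (161, 229, 252), (200, 252, 195), (201, 252, 163), (202, 252, 157), (203, 252, 157), (204, 195, 156)]
338 [(128, 56, 89), (129, 58, 96), (130, 57, 99), (131, 63, 97), (132, 89, 159), (133, 96, 212), (134, 99, 227), (135, 97, 227), (136, 159, 228), (137, 212, 227), (159, 230, 251), (160, 229, 251), (161, 228, 251), (193, 252, 207), (194, 252, 207), (197, 207, 252), (198, 207, 251), (200, 252, 220), (201, 252, 182), (202, 251, 157), (203, 244, 156), (204, 220, 156), (205, 182, 155)]
behind 148 165 166 164 74 60 59 61 62 62 60 61 61 96 166 53 55 61 63 65 67 70 70 71 71 72 71 71 69 74 114 116 116 118 112 63 171 171 170 116 114 113 113 255 255
deg 35.0 shift [-0.0036  0.0548  0.0003] res [-1.2  0.  -0.5 -0.   0.5  0.1  0.5 -0.1]
nosebot mould x,y,z [0.0148 0.0005 0.0587]
nosetop mould x,y,z [0.032  0.0005 0.0833]
tailbot mould x,y,z [-0.1081  0.0003  0.1447]
```

```bash
python3 -m jog '[{"claw":0,"travel":[-3,0,2],"yaw":0},{"claw":0,"travel":[-2,0,3],"yaw":0},{"claw":0,"travel":[0,0,3],"yaw":0},{"claw":0,"travel":[2,0,0],"yaw":0},{"claw":0,"travel":[3,0,0],"yaw":0},{"claw":0,"travel":[3,0,0],"yaw":0},{"claw":0,"travel":[3,0,0],"yaw":0},{"claw":0,"travel":[0,0,0],"yaw":0}]'
python3 an2.py 165
```

```text
time_s: 15.1
tool_pos: [0.5289, 0.2929, 0.1193]
eef_rot: [-3.141, 0.001, -0.361]
force: [-16.6, 0.8, 26.9]
finger_gap: 0.0297
grasp_force: 25.0
t 15.1 p [0.5289 0.2929 0.1193] rpy [-3.141e+00  1.000e-03 -3.610e-01] F [-16.6   0.8  26.9] gap 0.0297 g 25.0
block 245 290
298 [(134, 53, 72), (135, 54, 99), (136, 53, 100), (137, 58, 99), (138, 72, 99), (140, 100, 142), (141, 99, 213), (142, 99, 232), (143, 97, 232), (144, 142, 232), (145, 213, 232), (171, 229, 244), (172, 228, 245), (177, 244, 222), (178, 245, 211), (179, 243, 221), (186, 225, 239), (187, 225, 240), (188, 225, 239), (197, 248, 233), (198, 249, 172), (199, 248, 173), (200, 248, 155), (201, 233, 151), (202, 172, 151), (203, 173, 152)]
338 [(135, 57, 97), (136, 57, 98), (137, 56, 99), (138, 67, 98), (140, 98, 140), (141, 99, 207), (142, 98, 228), (143, 97, 228), (144, 140, 228), (145, 207, 228), (171, 229, 251), (172, 229, 251), (173, 233, 252), (192, 252, 227), (193, 252, 203), (194, 252, 164), (196, 227, 245), (197, 203, 227), (199, 239, 157), (200, 245, 156), (201, 227, 156)]
behind 75 59 59 60 58 60 58 61 59 102 244 56 61 63 66 67 70 71 71 73 74 73 71 69 108 253 253 253 253 176 164 164 165 164 165 165 166 166 166 166 86 87 86 85 86
deg 34.1 shift [-0.0088  0.0531  0.0003] res [-1.5  0.  -0.1  0.   0.3  0.2  0.4 -0.2]
nosebot mould x,y,z [0.0187 0.0015 0.0573]
nosetop mould x,y,z [0.0355 0.0015 0.0821]
tailbot mould x,y,z [-0.1056  0.0013  0.1413]
```

```bash
python3 an2.py 172; python3 - <<'E'
from h import *
s,c=cam('wrist');g=c['img'].sum(2)//3
for r in range(165,245,4): print(r,' '.join('%3d'%(v) for v in g[r,290:350:3]))
E
```

```text
t 15.15 p [0.5288 0.293  0.1193] rpy [-3.141e+00  2.000e-03 -3.610e-01] F [-15.7   1.5  26.9] gap 0.0298 g 25.0
block 244 290
298 [(134, 53, 73), (135, 52, 100), (136, 51, 99), (137, 56, 99), (138, 73, 98), (140, 99, 159), (141, 99, 233), (142, 98, 232), (143, 96, 232), (144, 159, 232), (171, 228, 244), (172, 228, 244), (177, 245, 223), (178, 244, 224), (179, 243, 224), (180, 238, 224), (185, 224, 240), (186, 224, 239), (187, 225, 240), (200, 248, 218), (201, 248, 176), (202, 249, 152), (203, 248, 151), (204, 218, 151), (205, 176, 150)]
338 [(134, 55, 71), (135, 56, 95), (136, 56, 97), (137, 60, 99), (138, 71, 98), (140, 97, 136), (141, 99, 206), (142, 98, 227), (143, 99, 227), (144, 136, 228), (145, 206, 227), (171, 229, 251), (172, 229, 251), (173, 230, 251), (192, 252, 227), (193, 252, 206), (194, 252, 205), (196, 227, 244), (197, 206, 227), (198, 205, 161), (199, 240, 155), (200, 244, 156), (201, 227, 156)]
behind 59 61 72 171 199 218 252 252 253 252 244 56 61 62 65 66 70 70 72 72 73 72 71 69 106 253 253 253 251 175 164 164 164 164 164 165 165 166 165 166 85 86 85 86 85
deg 40.4 
[... 1189 characters left out ...]
 157 156 135 154 119  84 106
213 107  90 113 155 126 154 153 157 163 155 157 155 157 157 157 132 154 116  84 107
217 108  87 134 154 124 156 155 157 159 157 153 155 156 157 156 134 154 117  84 105
221 109  89 134 156 123 153 156 104  74  68  71  69  69  87 144 133 157 116  84 107
225 107  93 149 156 126 155 155  76  57  60  58  58  58  59 130 127 156 120  91 110
229 125  99 151 158 121 155 154  75  61  63  60  62  63  59 130 128 159 123 111 125
233 112  49 148 156 124 157 153  57  61  56  61  59  58  59 132 127 155 102  67 123
237  59  47 152 155 121 155 155  54  56  57  58  61  58  60 129 127 157 105  36 123
241  36  47 151 155 130 152 155  59  60  61  59  57  58  58 132 127 154 104  29 118
```

```bash
python3 -m jog '[{"claw":0,"travel":[-8,0,0],"yaw":0},{"claw":0,"travel":[-4,0,5],"yaw":0},{"claw":0,"travel":[0,0,4],"yaw":0},{"claw":0,"travel":[0,0,0],"yaw":0},{"claw":0,"travel":[0,0,0],"yaw":0}]'
cat > gr.py <<'E'
from h import *
import sys
s,c=cam('wrist');show(s);cv2.imwrite(sys.argv[1],c['img']);g=c['img'].sum(2)//3
a,b=int(sys.argv[2]),int(sys.argv[3])
for r in range(a,b,5): print(r,' '.join('%3d'%(v) for v in g[r,290:350:4]))
E
python3 gr.py pics/w10.png 120 375
```

```text
time_s: 15.75
tool_pos: [0.5206, 0.2962, 0.111]
eef_rot: [-3.139, -0.003, -0.363]
force: [0.2, -1.8, 25.1]
finger_gap: 0.0298
grasp_force: 25.0
t 15.75 p [0.5206 0.2962 0.111 ] rpy [-3.139e+00 -3.000e-03 -3.630e-01] F [ 0.2 -1.8 25.1] gap 0.0298 g 25.0
120  53  53  52  57  55  53  57  56  58  56  55  57  53  54  53
125  51  54  53  53  55  55  52  57  54  54  59  60  57  57  55
130  99  97  98  99  98  99 100 100 102 100 100  97  99  96  99
135 231 231 233 233 233 232 231 230 230 230 229 229 229 228 227
140 231 232 232 235 234 231 230 231 229 230 230 229 228 228 226
145 232 233 233 232 231 231 231 230 230 230 229 228 229 229 229
150 231 231 230 229 229 230 232 231 230 232 229 228 230 227 228
155 230 230 229 230 228 231 231 231 230 231 230 228 229 228 226
160 230 230 229 228 228 230 230 229 229 229 229 229 229 231 229
165 229 228 228 228 229 228 228 228 228 228 226 227 227 227 227
170 203 153 248 232 167 173 151 172 157 171 164 172 243 156 167
175 204  81 249 245 120 124 109 108 110 109 102 109 252 119 103
180 208  80 253 228 110 105 112 112 112 112 104 119 253 115  99
185 212  85 252
[... 1716 characters left out ...]
  70  67  69  67  68  68  69  67  67  69  70  68  66  67  66
325  71  73  68  71  72  69  69  72  72  72  73  70  71  72  69
330  74  76  69  73  71  71  71  72  72  73  71  74  74  72  75
335  68  71  70  70  72  70  67  72  71  69  74  69  69  72  71
340  55 254 251 168 165 255 254 254 254 254 254 116 172  53  54
345  54 255 245 164 166 255 255 254 254 254 254 139 168  52  53
350  53 255 247 167 164 188 241 192 178 182 254 143 170  54  54
355  51 255 226 168 167 174 174 169 170 169 171 144 170  54  50
360  54 255 212 167 167 175 173 169 170 169 171 130 170  53  51
365  52 255 227 169 167 173 174 170 170 172 173 192 255  68  52
370  87  85  87  88  87  85  84  85  85  85  86  87  85  85  85
```

```bash
python3 -m jog '[{"claw":0,"travel":[0,0,-6],"yaw":0},{"claw":0,"travel":[6,0,0],"yaw":0},{"claw":0,"travel":[-6,0,0],"yaw":0},{"claw":0,"travel":[6,0,0],"yaw":0},{"claw":0,"travel":[-6,0,0],"yaw":0},{"claw":0,"travel":[0,0,0],"yaw":0},{"claw":0,"travel":[0,0,0],"yaw":0}]'
python3 gr.py pics/w11.png 165 255
```

```text
time_s: 16.5
tool_pos: [0.5185, 0.2958, 0.1154]
eef_rot: [3.142, 0.0, -0.362]
force: [0.2, 0.5, 0.2]
finger_gap: 0.03
grasp_force: 25.0
t 16.5 p [0.5185 0.2958 0.1154] rpy [ 3.142  0.    -0.362] F [0.2 0.5 0.2] gap 0.03 g 25.0
165 221 222 220 220 220 219 219 217 212 214 213 216 217 218 221
170 134  86 145 119 117 126 123 122 120 122 107 110 224  83 201
175 106  85 252 202 154 121 119 121 121 117 223 208 252  82 198
180 115  85 252 201 229 107 109 110 107 117 109 140 252  81 209
185 151  86 252 174 156 156 253 252 252 252 252 151 252  81 210
190 146  85 252 173 155 159 160 155 157 158 154 149 252  78 220
195 106  82 252 153 154 157 158 155 156 158 157 118 252  80 210
200 102  84 252 122 155 158 160 153 159 159 158 119 209  81 105
205 102  82 156 121 155 158 159 155 160 157 156 118 155  81 103
210 103  94 157 123 154 157 162 154 156 158 156 115 157  90 108
215 105  95 158 120 156 156 163 157 158 159 158 120 157  89 109
220 107 115 157 120 156 159 161 155 158 155 157 116 159 110 107
225 106 117 157 127 154 159 161 158 157 155 159 118 157 116 108
230 126  92 159 125 152 161 160 156 157 161 158 127 157  83 125
235  78  89 160 134 156 161 159 158 156 159 156 127 156  58 124
240  45  88 158 135 155 161 163 159 160 160 160 128 158  57  71
245  28  79 158 136 155 161 160 158 158 162 158 128 156  40  32
250  28  84  89  85  84  85  84  85  85  84  84  85  85  80  35
```

```bash
python3 -m jog '[{"claw":0,"travel":[0,0,-10],"yaw":0},{"claw":0,"travel":[0,0,-20],"yaw":0},{"claw":0,"travel":[0,0,-25],"yaw":0},{"claw":0,"travel":[-10,10,-15],"yaw":0},{"claw":0,"travel":[-20,30,0],"yaw":0},{"claw":0,"travel":[-20,30,0],"yaw":0},{"claw":0,"travel":[-10,10,0],"yaw":0},{"claw":0,"travel":[0,0,0],"yaw":0},{"claw":0,"travel":[0,0,0],"yaw":0}]'
python3 - <<'E'
from h import *
f=np.array([.935,-.355]);l=np.array([.355,.935]);m=np.array([.5345,.2896])
s,w=cam('wrist');show(s);s0,t=cam('top')
for n,c,ss in [('wrist',w,s),('top',t,s0)]:
    print(n)
    for d in sum([bot.recognise(n,k)[:4] for k in ['slug0']],[]): print(d)
    g=c['img'].sum(2)//3
    # rectify cavity mouth, 4mm grid
    for x in np.arange(.030,-.031,-.004):
        print(' '.join('%3d'%g[int(round(p[1])),int(round(p[0]))] if 0<=p[1]<400 and 0<=p[0]<640 else '---' for p in [proj(c,np.r_[m+f*x+l*y,.062],ss) for y in np.arange(.028,-.029,-.004)]))
cv2.imwrite('pics/w12.png',w['img'])
E
```

```text
time_s: 17.45
tool_pos: [0.435, 0.2425, 0.1863]
eef_rot: [-3.14, -0.001, -0.362]
force: [0.0, -0.2, -1.3]
finger_gap: 0.0296
grasp_force: 25.0
t 17.45 p [0.435  0.2425 0.1863] rpy [-3.14e+00 -1.00e-03 -3.62e-01] F [ 0.  -0.2 -1.3] gap 0.0296 g 25.0
wrist
{'bbox': [241.1, 104.3, 255.0, 114.8], 'confidence': 0.63}
{'bbox': [229.4, 97.3, 248.6, 108.4], 'confidence': 0.57}
232 233 233 231 232 234 234 235 234 236 234 236 236 235 236
232 233 233 232 233 234 235 234 234 234 236 236 235 233 234
238 239 238 230 218 237 238 234 215 212 237 237 231 238 239
239 238  80  79  79  76 133 135 136  73  54  84 174 243 242
239 240  83  82  81  89 132 134 134  70  45  48 172 243 241
238 221  81  80  81  96  92  91  70  57  49  48 157 240 239
238 232  81  79  81 105 106 155 114  91  94  77 152 240 239
237 228  81  80  79 100 109 154 242 243 243 240 222 238 237
237 229  82  82  83  97 110 202 240 241 240 241 229 241 238
235 231  82  80  82  95 108 147 239 240 241 240 234 237 238
236 235  80  81  77  92 110 147 239 239 239 239 232 236 239
236 235  82  81  78  91 108 152 237 238 236 236 228 238 239
232 218 
[... 554 characters left out ...]
 111 139 139 143 121  77  73 144 221 220
221 213 128 101 104 114 121 152 129 108  90  87 190 215 217
220 204 103 100 100 119 122 147 201 193 155 177 184 218 218
218 211 107 102 102 117 119 195 221 222 222 222 218 217 216
220 217 117 100 103 111 121 191 221 220 219 219 209 217 217
219 189 139  99 101 117 121 166 219 218 218 218 212 217 217
218 193 104  98 101 114 132 165 220 217 219 216 209 215 218
219 215 117  99 100 109 119 196 219 219 217 215 210 216 218
217 189 129  97 107 119 117 157 178 199 171 160 199 219 217
216 210 174 201 213 179 189 210 180 189 201 189 204 216 216
215 217 218 219 219 218 219 217 216 215 217 217 214 215 215
215 216 215 216 216 217 216 215 215 214 214 213 213 215 215
```

```bash
python3 - <<'E'
from h import *
f=np.array([.935,-.355]);l=np.array([.355,.935]);m=np.array([.5345,.2896])
s,w=cam('wrist');s0,t=cam('top');
for n,c in [('wrist',w),('top',t)]:
    for th in ['slug0','chute']:
        for d in bot.recognise(n,th)[:6]:
            b=d['bbox'];P=atz(c,(b[0]+b[2])/2,(b[1]+b[3])/2,.025,s);q=P[:2]-m;print(n,th,np.round(b),round(d['confidence'],2),'mould xy @z.025',np.round([q@f,q@l],3))
g0=cv2.imread('pics/top0.png').astype(int).sum(2)//3;g=t['img'].astype(int).sum(2)//3
d=g-g0;print('diff rows175-275 cols150-260');
for r in range(176,276,5): print(r,' '.join('%4d'%d[r:r+3,u:u+3].mean() for u in range(150,262,6)))
gw=w['img'].sum(2)//3
for r in range(110,250,7): print(r,' '.join('%3d'%v for v in gw[r,284:352:4]))
E
```

```text
wrist slug0 [229.  97. 248. 105.] 0.73 mould xy @z.025 [0.017 0.008]
wrist slug0 [250. 100. 252. 103.] 0.59 mould xy @z.025 [ 0.016 -0.006]
wrist slug0 [242. 102. 257. 116.] 0.46 mould xy @z.025 [ 0.008 -0.004]
wrist chute [292. 171. 346. 367.] 0.77 mould xy @z.025 [-0.187 -0.08 ]
top slug0 [200. 217. 206. 221.] 0.58 mould xy @z.025 [0.016 0.007]
top slug0 [203. 256. 227. 297.] 0.43 mould xy @z.025 [-0.091 -0.063]
top chute [210. 257. 226. 297.] 0.58 mould xy @z.025 [-0.09  -0.069]
diff rows175-275 cols150-260
176    0    0    0    0    0    0    0   -1    0    1    0    0    0    0    0    0   -1    0    0
181    0    0    0    0    0    0   -1    1    0    0    0    0    0   -1    0    0    1    0    0
186    0   -1    0    0    0    0    0    0    1    1    0    0    0    1    0    0    0    0    0
191    0    0    0    0    0    0    0    0    0    0    0    0    1    0    0    0    0    0    0
196    0    0    0    0    0    0    0    0    0    0    0    0    0    0   -1    0    1    0    0
201    0    0    1    0    0    0    0    0    0    0    0    0    1    0    0    0    0 
[... 2135 characters left out ...]
 252  39  34  28  28  31  31  30  29 250 231  28  31
187  54  56  55 158 252 150 154 158 221 153 223 251 204 250 232  27  27
194  53  54  53 221 251 149 154 160 156 153 157 155 152 248 252  32  30
201  52  54  51 250 251 151 154 163 156 155 156 155 159 148 249  32  29
208  55  56  58 149 152 157 152 162 154 157 157 155 157 148 156  30  30
215  55  55  56 149 152 158 153 163 156 156 155 156 157 150 157  28  31
222  54  55  53 152 153 156 155 165 157 159 160 156 160 150 155  32  29
229  71 122  66 152 154 154 156 162 156 158 157 156 160 151 157  93 112
236 123 123  30 158 144 157 155 165 154 158 157 157 161 150 157  45 125
243 124 113  24 157 147 155 155 160 156 158 158 157 160 151 153  29 124
```

```bash
python3 -m jog '[{"claw":0,"travel":[0,0,-20],"yaw":-0.1},{"claw":0,"travel":[0,0,-20],"yaw":-0.1},{"claw":0,"travel":[0,0,0],"yaw":-0.09},{"claw":0,"travel":[6,22,0],"yaw":0},{"claw":0,"travel":[11,44,0],"yaw":0},{"claw":0,"travel":[11,44,0],"yaw":0},{"claw":0,"travel":[11,44,0],"yaw":0},{"claw":0,"travel":[11,44,0],"yaw":0},{"claw":0,"travel":[11,44,0],"yaw":0},{"claw":0,"travel":[11,44,0],"yaw":0}]' 20 && python3 -m jog '[{"claw":0,"travel":[11,44,0],"yaw":0},{"claw":0,"travel":[11,44,0],"yaw":0},{"claw":0,"travel":[11,44,0],"yaw":0},{"claw":0,"travel":[11,44,0],"yaw":0},{"claw":0,"travel":[11,35,0],"yaw":0},{"claw":0,"travel":[0,0,30],"yaw":0},{"claw":0,"travel":[0,0,40],"yaw":0},{"claw":0,"travel":[0,0,40],"yaw":0},{"claw":0,"travel":[0,0,20],"yaw":0},{"claw":0,"travel":[0,0,0],"yaw":0}]'
```

```text
time_s: 18.95
tool_pos: [0.4855, -0.0502, 0.2257]
eef_rot: [-3.142, -0.0, -0.072]
force: [0.8, 0.5, -1.8]
finger_gap: 0.0298
grasp_force: 20.0
time_s: 19.95
tool_pos: [0.5235, -0.262, 0.0926]
eef_rot: [-3.14, 0.005, -0.072]
force: [0.5, -0.0, -1.2]
finger_gap: 0.0299
grasp_force: 20.0
```

```bash
python3 -m jog '[{"claw":0,"travel":[0,0,8],"yaw":0},{"claw":0,"travel":[-6,0,3],"yaw":0},{"claw":0,"travel":[-8,0,3],"yaw":0},{"claw":0,"travel":[-8,0,3],"yaw":0},{"claw":0,"travel":[-8,0,4],"yaw":0},{"claw":0,"travel":[-8,0,4],"yaw":0}]' 12 && python3 -m jog '[{"claw":0,"travel":[-8,0,4],"yaw":0},{"claw":0,"travel":[-8,0,4],"yaw":0},{"claw":0,"travel":[-8,0,4],"yaw":0},{"claw":0,"travel":[-8,0,4],"yaw":0},{"claw":0,"travel":[0,0,0],"yaw":0}]'
python3 - <<'E'
from h import *
s,c=cam('side');show(s);cv2.imwrite('pics/s13.png',c['img'])
for n in ['side','top']:
    cam(n)
    for d in bot.recognise(n,'chute')[:2]: print(d)
E
python3 an2.py
```

```text
time_s: 20.55
tool_pos: [0.4864, -0.2601, 0.0704]
eef_rot: [3.141, -0.0, -0.072]
force: [-0.2, -0.5, -1.8]
finger_gap: 0.0299
grasp_force: 12.0
time_s: 21.05
tool_pos: [0.4539, -0.2575, 0.0538]
eef_rot: [-3.141, 0.001, -0.073]
force: [-0.8, -0.3, -1.5]
finger_gap: 0.0295
grasp_force: 12.0
t 21.05 p [ 0.4539 -0.2575  0.0538] rpy [-3.141e+00  1.000e-03 -7.300e-02] F [-0.8 -0.3 -1.5] gap 0.0295 g 12.0
{'bbox': [396.3, 163.0, 454.9, 203.7], 'confidence': 0.88}
{'bbox': [446.6, 235.5, 465.4, 306.4], 'confidence': 0.59}
{'bbox': [427.5, 114.8, 451.9, 139.4], 'confidence': 0.49}
t 21.3 p [ 0.4556 -0.2576  0.0545] rpy [-3.142 -0.    -0.072] F [ 0.7 -0.8 -1. ] gap 0.0297 g 12.0
block 245 295
298 [(146, 56, 147), (147, 57, 244), (148, 57, 255), (149, 55, 255), (150, 147, 255), (205, 255, 180), (206, 255, 177), (207, 255, 176), (208, 254, 177)]
338 [(146, 57, 142), (147, 57, 244), (148, 57, 255), (149, 58, 255), (150, 142, 255), (209, 255, 228), (210, 255, 228), (211, 255, 228), (212, 254, 214), (213, 228, 183), (214, 228, 182)]
behind 146 167 168 169 168 167 167 166 97 61 64 67 69 71 71 71 74 74 75 75 73 72 103 119 119 118 119 118 118 122 160 160 30 29 31 30 28 72 89 88 89 88 30 35 34
```

```bash
python3 an2.py 148 | tail -4; python3 - <<'E'
from h import *
s,c=cam('wrist')
fit(s,c,[((.075,.03,.014),(299,148)),((.075,.03,-.014),(338,148)),((.012,.066,0),(318,245)),((-.012,.066,0),(318,295)),((-.075,.03,0),(318,358))])
E
```

```text
deg 27.2 shift [-0.0079  0.0368  0.0006] res [-4.   0.1  1.8  0.1  0.   0.3  0.1 -0.4]
nosebot mould x,y,z [ 0.1614 -0.5268  0.0101]
nosetop mould x,y,z [ 0.1745 -0.5228  0.0368]
tailbot mould x,y,z [ 0.0336 -0.565   0.0786]
deg 18.6 shift [-0.0067  0.0604  0.0006] res [-1.5 -0.   0.4 -0.   0.1  1.5  0.1 -6.8  0.1  0.2]
nosebot mould x,y,z [ 0.1638 -0.5261 -0.0056]
nosetop mould x,y,z [ 0.1729 -0.5234  0.0229]
tailbot mould x,y,z [ 0.0276 -0.5669  0.0423]
```

```bash
python3 -m jog '[{"claw":0,"travel":[-7,0,4],"yaw":0},{"claw":0,"travel":[-7,0,4],"yaw":0},{"claw":0,"travel":[-7,0,4],"yaw":0},{"claw":0,"travel":[-4,0,3],"yaw":0},{"claw":0,"travel":[0,0,0],"yaw":0}]' && python3 an2.py 148
```

```text
time_s: 21.95
tool_pos: [0.4293, -0.2558, 0.039]
eef_rot: [-3.141, 0.001, -0.073]
force: [-0.3, -0.6, -2.0]
finger_gap: 0.03
grasp_force: 12.0
t 21.95 p [ 0.4293 -0.2558  0.039 ] rpy [-3.141e+00  1.000e-03 -7.300e-02] F [-0.3 -0.6 -2. ] gap 0.03 g 12.0
block 236 294
298 [(132, 60, 128), (133, 55, 159), (134, 56, 165), (135, 70, 196), (136, 128, 201), (137, 159, 201), (138, 165, 201), (178, 208, 223), (179, 208, 225), (180, 207, 223), (196, 223, 239), (197, 223, 238), (198, 222, 239), (208, 238, 221), (209, 238, 150), (210, 238, 149), (211, 238, 150), (212, 221, 150)]
338 [(131, 53, 70), (132, 53, 122), (133, 56, 154), (134, 58, 182), (135, 70, 242), (136, 122, 253), (137, 154, 253), (138, 182, 252), (210, 254, 162), (211, 254, 160), (212, 254, 162), (213, 252, 159)]
behind 144 161 160 159 159 159 160 160 142 58 62 66 68 71 72 73 73 74 76 74 73 71 65 31 26 28 33 32 31 30 31 31 31 31 30 30 31 30 88 88 89 90 88 35 34
deg 36.6 shift [-0.013   0.0164  0.0006] res [-5.2  0.1  3.   0.  -0.   0.4  0.  -0.5]
nosebot mould x,y,z [ 0.1335 -0.5352  0.0079]
nosetop mould x,y,z [ 0.1506 -0.5301  0.032 ]
tailbot mould x,y,z [ 0.018  -0.5697  0.0973]
```

```bash
python3 - <<'E'
from h import *
s,c=cam('wrist')
fit(s,c,[((.075,.03,.014),(299,134.5)),((.075,.03,-.014),(338,134.5)),((-.012,.066,0),(318,294)),((-.075,.03,0),(318,338))],(.1,0,.055,0))
E
python3 -m jog '[{"claw":0,"travel":[-3,0,2],"yaw":0},{"claw":0,"travel":[-2,0,2],"yaw":0},{"claw":0,"travel":[0,0,2],"yaw":0},{"claw":0,"travel":[0,0,0],"yaw":0}]' && python3 an2.py
```

```text
deg 2.4 shift [-0.008   0.0554  0.0006] res [-4.1  0.2  2.9  0.1  0.  -0.4  0.   0.1]
nosebot mould x,y,z [ 1.575e-01 -5.280e-01  1.000e-04]
nosetop mould x,y,z [ 0.1587 -0.5277  0.0301]
tailbot mould x,y,z [ 0.0139 -0.5709  0.0064]
time_s: 22.45
tool_pos: [0.427, -0.2557, 0.0344]
eef_rot: [3.141, -0.003, -0.072]
force: [3.2, 2.3, 11.2]
finger_gap: 0.0298
grasp_force: 12.0
t 22.45 p [ 0.427  -0.2557  0.0344] rpy [ 3.141e+00 -3.000e-03 -7.200e-02] F [ 3.2  2.3 11.2] gap 0.0298 g 12.0
block 235 295
298 [(129, 58, 136), (130, 59, 163), (131, 57, 160), (132, 69, 180), (133, 136, 180), (138, 167, 185), (139, 169, 184), (153, 181, 198), (154, 182, 198), (155, 182, 198), (204, 206, 222), (205, 206, 222), (206, 207, 222), (211, 222, 164), (212, 222, 147), (213, 222, 146), (214, 220, 146)]
338 [(129, 56, 121), (130, 54, 149), (131, 56, 174), (132, 64, 223), (133, 121, 234), (134, 149, 234), (135, 174, 233), (211, 252, 236), (212, 252, 219), (213, 253, 212), (214, 253, 206)]
behind 140 160 160 160 160 160 159 160 94 59 65 67 69 72 72 74 75 76 75 75 72 72 45 30 29 29 30 31 29 30 29 29 31 30 28 27 31 73 88 89 89 89 32 33 34
```

```bash
python3 -m jog '[{"claw":60,"travel":[0,0,0],"yaw":0},{"claw":100,"travel":[0,0,0],"yaw":0},{"claw":100,"travel":[0,0,0],"yaw":0},{"claw":100,"travel":[0,0,0],"yaw":0},{"claw":100,"travel":[0,0,-10],"yaw":0},{"claw":100,"travel":[0,0,-40],"yaw":0},{"claw":100,"travel":[0,0,-45],"yaw":0},{"claw":100,"travel":[0,0,-45],"yaw":0},{"claw":100,"travel":[0,0,-45],"yaw":0},{"claw":100,"travel":[0,0,0],"yaw":0}]' && python3 -m jog '[{"claw":100,"travel":[14,-39,0],"yaw":0},{"claw":100,"travel":[14,-39,0],"yaw":0},{"claw":100,"travel":[14,-39,0],"yaw":0},{"claw":100,"travel":[14,-39,0],"yaw":0},{"claw":100,"travel":[14,-39,0],"yaw":0},{"claw":100,"travel":[14,-39,0],"yaw":0},{"claw":100,"travel":[14,-37,0],"yaw":0},{"claw":100,"travel":[0,0,0],"yaw":0},{"claw":100,"travel":[0,0,0],"yaw":0}]'
python3 - <<'E'
from h import *
s,c=cam('wrist');show(s);cv2.imwrite('pics/w14.png',c['img'])
for th in ['plate','plate_grip','rest','jar_b']:
    for d in bot.recognise('wrist',th)[:2]: print(th,np.round(d['bbox']),round(d['confidence'],2))
g=c['img'].sum(2)//3
for r in range(100,290,8): print(r,' '.join('%3d'%v for v in g[r,230:420:8]))
s,t=cam('top')
for d in bot.recognise('top','chute')[:2]: print(d)
E
```

```text
time_s: 23.5
tool_pos: [0.4274, -0.2567, 0.2247]
eef_rot: [3.138, -0.008, -0.072]
force: [-0.4, -0.1, -0.3]
finger_gap: 0.0939
grasp_force: 0.0
time_s: 24.4
tool_pos: [0.5425, 0.0082, 0.2185]
eef_rot: [3.142, 0.0, -0.071]
force: [0.4, -0.1, -0.5]
finger_gap: 0.094
grasp_force: 0.0
t 24.4 p [0.5425 0.0082 0.2185] rpy [ 3.142  0.    -0.071] F [ 0.4 -0.1 -0.5] gap 0.094 g 0.0
plate [250. 136. 391. 222.] 0.67
plate_grip [250. 139. 390. 224.] 0.7
rest [259. 131. 386. 228.] 0.97
rest [478. 195. 522. 270.] 0.44
jar_b [111. 129. 143. 155.] 0.96
jar_b [250.  94. 283. 118.] 0.56
100  57  58  55  99 103 103  85  57  58  55  59  55  61  55  56  53  56  58  54  57  53  57  60  57
108  57  54  57  92  97  95  49  31  56  57  56  54  54  54  54  56  56  53  58  58  58  58  50  57
116  55  56  56  53  88  76 104  51  53  55  59  57  55  56  57  53  57  57  55  56  56  54  53  50
124  56  60  55  55  54  52  56  54  56  53  59  55  53  56  54  56  53  54  54  55  57  54  54  54
132  53  57  55  61  56  55  54  58  56  60  61  57 194 239 242 242 242 240  54  57  57  55  52  53
140  60  58  56  57  58 
[... 1234 characters left out ...]
3  28  23  33  32  26  23  32  79 126 125
244 122  28  58  58  56  54  55  54  57  57  56  53  57  56  29  32  32  29  32  36  28  26 125 127
252  29  30  46  56  55  57  54  58  54  58  54  56  58  55  39  29  31  31  31  31  31  29  30 125
260  27  30  57  56  55  57  56  54  56  59  56  57  55  53  54  31  27  28  31  27  33  26  30 117
268  26  46  57  57  57  56  56  57  53  53  55  56  53  55  54  30  31  27  27  28  32  28  27  30
276  28  56  55  58  53  52  55  53  55  57  55  55  54  55  53  57  27  32  26  31  32  30  25  26
284  29  54  53  53  58  57  55  55  57  53  56  52  55  56  57  54  29  24  28  30  29  29  33  27
{'bbox': [444.4, 242.0, 463.2, 311.6], 'confidence': 0.93}
```

```bash
cat > pl.py <<'E'
from h import *
def corners(im,roi,thr=120):
    a=im.astype(int);g=a.sum(2)//3;m=((g>thr)&((a[:,:,2]-a[:,:,0])<22)).astype(np.uint8)
    k=np.zeros_like(m);x0,y0,x1,y1=roi;k[y0:y1,x0:x1]=m[y0:y1,x0:x1]
    k=cv2.morphologyEx(k,cv2.MORPH_OPEN,np.ones((3,3),np.uint8))
    cs,_=cv2.findContours(k,cv2.RETR_EXTERNAL,cv2.CHAIN_APPROX_NONE);c=max(cs,key=cv2.contourArea)
    h=cv2.convexHull(c)
    for e in np.arange(2,15,.5):
        p=cv2.approxPolyDP(h,e,True)[:,0]
        if len(p)<=4: break
    return p,cv2.contourArea(c)
E
python3 - <<'E'
from pl import *
s,c=cam('wrist');p,a=corners(c['img'],(240,125,400,232));print(p.tolist(),a)
s0,t=cam('top');g=t['img']
# black grip blob and holes in wrist
im=c['img'].astype(int).sum(2)//3
k=np.zeros(im.shape,np.uint8);cv2.fillConvexPoly(k,cv2.convexHull(p.astype(np.int32)),1);k=cv2.erode(k,np.ones((5,5),np.uint8))
d=((im<110)&(k>0)).astype(np.uint8);n,l,st,ce=cv2.connectedComponentsWithStats(d)
for i in range(1,n):
    if st[i,4]>4: print('dark',ce[i].round(1),st[i].tolist())
E
```

```text
[[378, 139], [388, 203], [253, 221], [248, 156]] 8986.0
dark [314.9 172.5] [299, 156, 32, 34, 882]
```

```bash
cat >> pl.py <<'E'
def platefit(s,c,ob,x0,tilt=.5):
    def T(v):
        R=Ro.from_euler('z',v[3]+np.pi).as_matrix()@Ro.from_euler('y',-tilt).as_matrix(); return lambda q:R@np.array(q)+v[:3]
    def r(v): return np.concatenate([proj(c,T(v)(a),s)-p for a,p in ob])
    o=least_squares(r,x0,x_scale=[.01,.01,.01,.1]);print('xyz yaw',o.x.round(4),'res',o.fun.round(1))
    print('plate_grip',T(o.x)([0,0,.036]).round(4)); return T(o.x),o.x
E
python3 - <<'E'
from pl import *
s,c=cam('wrist')
ob=[((-.038,-.075,.012),(248,156)),((-.038,.075,.012),(378,139)),((.038,.075,0),(388,203)),((.038,-.075,0),(253,221))]
# rest x axis points to robot: plate +y -> world -y side (right in image)
T,v=platefit(s,c,ob,[.545,.007,.055,.1])
T(v)
for n,q in dict(blocktop=(0,0,.048),ha=(0,.058,.012),hb=(0,-.058,.012)).items(): print(n,proj(c,T(q),s).round(1))
for z in (.012,.048): print([proj(c,T((x,y,z)),s).round(0).tolist() for x,y in [(-.012,-.015),(-.012,.015),(.012,.015),(.012,-.015)]])
E
```

```text
xyz yaw [0.5454 0.0092 0.057  0.0583] res [-0.3 -1.  -0.6 -1.4 -0.6  1.8  1.5  0.5]
plate_grip [0.5626 0.0102 0.0886]Traceback (most recent call last):
  File "<stdin>", line 6, in <module>
  File "pl.py", line 14, in <lambda>
    R=Ro.from_euler('z',v[3]+np.pi).as_matrix()@Ro.from_euler('y',-tilt).as_matrix(); return lambda q:R@np.array(q)+v[:3]
                                                                                                      ~^~~~~~~~~~~~
ValueError: matmul: Input operand 1 has a mismatch in its core dimension 0, with gufunc signature (n?,k),(k,m?)->(n?,m?) (size 4 is different from 3)
```

```bash
python3 - <<'E'
from pl import *
s,c=cam('wrist')
ob=[((-.038,-.075,.012),(248,156)),((-.038,.075,.012),(378,139)),((.038,.075,0),(388,203)),((.038,-.075,0),(253,221))]
T,v=platefit(s,c,ob,[.545,.007,.055,.1])
P=np.array([proj(c,T((x,y,z)),s) for x in (-.012,.012) for y in (-.015,.015) for z in (.012,.048)]);print('block bbox pred',P.min(0).round(1),P.max(0).round(1),'seen 299..331,156..190')
st=bot.state();st=dict(st);st['eef_rot']=[np.pi,0,.058];goal(.564,.0105,.13,.058,st)
E
```

```text
xyz yaw [0.5454 0.0093 0.0569 0.0585] res [-0.3 -1.  -0.6 -1.4 -0.6  1.8  1.5  0.5]
plate_grip [0.5627 0.0103 0.0885]
block bbox pred [297. 154.] [330.8 189.9] seen 299..331,156..190
travel [21.5 -1.8 88.5] turn 0.0
```

```bash
python3 -m jog '[{"claw":100,"travel":[0,0,0],"yaw":-0.129},{"claw":100,"travel":[11,-1,20],"yaw":0},{"claw":100,"travel":[10,-1,30],"yaw":0},{"claw":100,"travel":[0,0,38],"yaw":0},{"claw":80,"travel":[0,0,30],"yaw":0},{"claw":70,"travel":[0,0,20],"yaw":0},{"claw":60,"travel":[0,0,7],"yaw":0},{"claw":50,"travel":[0,0,0],"yaw":0},{"claw":0,"travel":[0,0,0],"yaw":0},{"claw":0,"travel":[0,0,0],"yaw":0}]' 20 && python3 -m jog '[{"claw":0,"travel":[0,0,0],"yaw":0},{"claw":0,"travel":[0,0,0],"yaw":0},{"claw":0,"travel":[0,0,0],"yaw":0}]'
```

```text
time_s: 25.95
tool_pos: [0.5642, 0.0108, 0.0747]
eef_rot: [3.142, -0.002, 0.057]
force: [0.4, 0.3, 0.5]
finger_gap: 0.0491
grasp_force: 0.0
time_s: 26.25
tool_pos: [0.564, 0.0105, 0.0739]
eef_rot: [3.141, -0.001, 0.057]
force: [0.9, -1.7, 3.9]
finger_gap: 0.03
grasp_force: 20.0
```

```bash
python3 -m jog '[{"claw":0,"travel":[0,0,-5],"yaw":0},{"claw":0,"travel":[0,0,-15],"yaw":0},{"claw":0,"travel":[0,0,-25],"yaw":0},{"claw":0,"travel":[0,0,-25],"yaw":0},{"claw":0,"travel":[-4,14,0],"yaw":0},{"claw":0,"travel":[-10,34,0],"yaw":0},{"claw":0,"travel":[-10,34,0],"yaw":0},{"claw":0,"travel":[-10,34,0],"yaw":0},{"claw":0,"travel":[-10,34,0],"yaw":0},{"claw":0,"travel":[0,18,0],"yaw":0}]' 15 && python3 -m jog '[{"claw":0,"travel":[0,0,0],"yaw":0},{"claw":0,"travel":[0,0,20],"yaw":0},{"claw":0,"travel":[0,0,30],"yaw":0},{"claw":0,"travel":[0,0,25],"yaw":0},{"claw":0,"travel":[0,0,15],"yaw":0},{"claw":0,"travel":[0,0,0],"yaw":0}]'
python3 - <<'E'
from pl import *
s,c=cam('wrist');show(s);cv2.imwrite('pics/w15.png',c['img'])
p,a=corners(c['img'],(210,100,430,330));print(p.tolist(),a)
E
```

```text
time_s: 27.25
tool_pos: [0.5268, -0.1634, 0.1429]
eef_rot: [3.141, 0.002, 0.053]
force: [0.8, 0.2, -4.9]
finger_gap: 0.03
grasp_force: 15.0
time_s: 27.85
tool_pos: [0.5277, -0.1589, 0.0516]
eef_rot: [-3.14, 0.003, 0.057]
force: [0.0, -0.2, -3.8]
finger_gap: 0.0301
grasp_force: 15.0
t 27.85 p [ 0.5277 -0.1589  0.0516] rpy [-3.14e+00  3.00e-03  5.70e-02] F [ 0.  -0.2 -3.8] gap 0.0301 g 15.0
[[422, 200], [429, 276], [210, 277], [214, 199]] 11645.0
```

```bash
python3 -m jog '[{"claw":0,"travel":[0,0,7],"yaw":0},{"claw":0,"travel":[-5,0,4],"yaw":0},{"claw":0,"travel":[-6,0,4],"yaw":0},{"claw":0,"travel":[-6,0,4],"yaw":0},{"claw":0,"travel":[-6,0,3],"yaw":0},{"claw":0,"travel":[0,0,0],"yaw":0}]' 12 && python3 -m jog '[{"claw":0,"travel":[-5,0,3],"yaw":0},{"claw":0,"travel":[-5,0,2],"yaw":0},{"claw":0,"travel":[-5,0,2],"yaw":0},{"claw":0,"travel":[0,0,0],"yaw":0}]'
```

```text
time_s: 28.5
tool_pos: [0.5051, -0.1608, 0.0312]
eef_rot: [-3.142, 0.001, 0.056]
force: [0.1, -0.2, -4.3]
finger_gap: 0.0299
grasp_force: 12.0
time_s: 28.9
tool_pos: [0.4902, -0.1616, 0.0241]
eef_rot: [-3.141, 0.001, 0.057]
force: [0.2, 1.0, -4.2]
finger_gap: 0.0299
grasp_force: 12.0
```

```bash
python3 -m jog '[{"claw":0,"travel":[-2,0,2],"yaw":0},{"claw":0,"travel":[-2,0,2],"yaw":0},{"claw":0,"travel":[0,0,0],"yaw":0}]' && python3 -m jog '[{"claw":0,"travel":[0,0,1],"yaw":0},{"claw":0,"travel":[0,0,1],"yaw":0},{"claw":0,"travel":[0,0,0],"yaw":0}]'
python3 - <<'E'
from pl import *
s,c=cam('wrist');show(s);cv2.imwrite('pics/w16.png',c['img'])
g=c['img'].sum(2)//3
for r in range(150,330,7): print(r,' '.join('%3d'%v for v in g[r,150:490:12]))
E
```

```text
time_s: 29.2
tool_pos: [0.489, -0.1616, 0.0215]
eef_rot: [3.141, -0.004, 0.057]
force: [2.8, 2.3, 10.2]
finger_gap: 0.0299
grasp_force: 12.0
time_s: 29.5
tool_pos: [0.4889, -0.1617, 0.0196]
eef_rot: [3.141, -0.003, 0.057]
force: [1.2, 2.0, 14.8]
finger_gap: 0.0298
grasp_force: 12.0
t 29.5 p [ 0.4889 -0.1617  0.0196] rpy [ 3.141e+00 -3.000e-03  5.700e-02] F [ 1.2  2.  14.8] gap 0.0298 g 12.0
150 107 108  83  26  44  46  43  41  44  38  45  40  42  41  41  46  39  44  44  45  42  43  43  41  47  44  37  44  42
157 110 110  82  32  45  45  42  45  45  42  41  42  43  43  44  45  41  41  44  42  42  42  41  43  43  45  49  44  42
164 112 112  84  25  41  42  43  44  38  42  44  40  45  43  43  43  45  41  46  42  43  44  45  44  44  45  45  43  42
171 113 114  82  24  45  44  43  40  40  44  45  42  43  45  45  44  39  42  47  41  44  43  43  42  40  41  47  44  45
178  88  82  88  24  44 102 108 118 122 124 126 124 122 126 125 126 125 126 124 125 124 119 113 103  43  43  43  42  42
185  77  85  96  23  41 249 249 248 248 248 248 249 248 248 247 248 247 247 246 246 246 244 244 245  45  4
[... 1713 characters left out ...]
  32  30  29  31  31  25 100  21  21  26  23  21  26  22  97  27  31  31  31  30  35  29  90  47  44
297  38  41  44  30  29  28  29  32  33  46  98  26  24  24  21  24  24  29 100  38  29  27  29  31  34  25  90  44  38
304  72  57  41  30  30  32  27  28  30  86  99  26  41  16  15  25  24  31 100  75  30  29  29  28  32  34  46  57  68
311 105  98  51  38  26  29  25  30  25  83  40  42  45  34  36  37  37  42  44  77  28  32  31  29  27  41  48 100 103
318 120 124  60  51  55  53  53  56  55  72  49  52  51  51  54  52  55  51  52  71  55  53  53  52  50  58  60 117 118
325  83 108  61  59  61  59  58  60  61  71  56  56  56  54  56  57  58  56  57  68  31  31  27  62  56  59  60 111  73
```

```bash
python3 -m jog '[{"claw":45,"travel":[0,0,0],"yaw":0},{"claw":45,"travel":[0,0,0],"yaw":0},{"claw":45,"travel":[0,0,0],"yaw":0},{"claw":45,"travel":[0,0,0],"yaw":0},{"claw":0,"travel":[0,0,0],"yaw":0},{"claw":0,"travel":[0,0,0],"yaw":0},{"claw":0,"travel":[0,0,0],"yaw":0},{"claw":0,"travel":[0,0,0],"yaw":0}]' 40
cat > holes.py <<'E'
from pl import *
def holes(s,c,zrel,show=True):
    """hole centres in TCP frame (mm): forward, left ; zrel = height of plate top above TCP"""
    g=c['img'].sum(2)//3;out=[]
    p=np.array(s['tool_pos']);yw=s['eef_rot'][2];f=np.array([np.cos(yw),np.sin(yw)]);l=np.array([-f[1],f[0]])
    for sg in (1,-1):
        u,v=proj(c,np.r_[p[:2]+l*.058*sg,p[2]+zrel],s);u0,v0=int(u),int(v)
        w=g[v0-14:v0+15,u0-14:u0+15];m=(w<75).astype(np.uint8)
        n,lb,st,ce=cv2.connectedComponentsWithStats(m)
        k=[(st[i,4],ce[i]+[u0-14,v0-14],st[i].tolist()) for i in range(1,n) if 15<st[i,4]<300]
        for a,cc,b in k:
            q=atz(c,*cc,p[2]+zrel,s)[:2]-p[:2];print('hole',sg,cc.round(1),b,'pred',(round(u,1),round(v,1)),'fwd,left mm',(q@f*1000).round(2),(q@l*1000).round(2))
if __name__=='__main__':
    s,c=cam('wrist');show(s);holes(s,c,.012-.0196)
E
python3 holes.py
```

```text
time_s: 30.35
tool_pos: [0.4871, -0.1618, 0.0184]
eef_rot: [-3.142, 0.0, 0.057]
force: [-0.6, -0.8, -1.2]
finger_gap: 0.0296
grasp_force: 40.0
t 30.35 p [ 0.4871 -0.1618  0.0184] rpy [-3.142  0.     0.057] F [-0.6 -0.8 -1.2] gap 0.0296 g 40.0
hole 1 [232.6 230.9] [9, 5, 12, 11, 88] pred (np.float64(232.8), np.float64(235.7)) fwd,left mm 3.51 57.78
hole -1 [402.4 230.8] [6, 5, 12, 10, 86] pred (np.float64(405.0), np.float64(235.5)) fwd,left mm 3.47 -55.77
```

```bash
python3 - <<'E'
from pl import *
s,c=cam('wrist');g=c['img'].sum(2)//3
p=np.array(s['tool_pos']);yw=s['eef_rot'][2];f=np.array([np.cos(yw),np.sin(yw)]);l=np.array([-f[1],f[0]])
Z=.012
for u in (225,240,255,385,400,415):
    for a,b in ((165,195),(268,292)):
        col=g[a:b,u-1:u+2].mean(1).astype(float);e=np.abs(np.diff(col));v=a+.5+(e*np.arange(len(e))).sum()/e.sum()if 0 else a+.5+np.argmax(e)
        q=atz(c,u,v,Z,s)[:2]-p[:2];print(u,v,'fwd',(q@f*1000).round(1),col[::3].astype(int).tolist() if u==225 else '')
for v in (190,205):
    r=g[v-1:v+2].mean(0);e=np.abs(np.diff(r));
    for a,b in ((190,225),(410,450)):
        u=a+.5+np.argmax(e[a:b]);q=atz(c,u,v,Z,s)[:2]-p[:2];print('left',v,u,(q@l*1000).round(1))
u0,v0=233,231
for v in range(220,246,2): print(v,' '.join('%3d'%g[v,u] for u in range(220,248,2)),'|',' '.join('%3d'%g[v,u] for u in range(390,418,2)))
E
```

```text
225 178.5 fwd 39.6 [43, 42, 43, 48, 125, 249, 248, 248, 248, 249]
225 278.5 fwd -33.2 [129, 127, 129, 130, 26, 28, 29, 31]
240 178.5 fwd 39.5 
240 278.5 fwd -32.6 
255 178.5 fwd 39.4 
255 279.5 fwd -33.0 
385 178.5 fwd 39.3 
385 279.5 fwd -33.2 
400 178.5 fwd 39.4 
400 278.5 fwd -32.9 
415 178.5 fwd 39.5 
415 278.5 fwd -33.6 
left 190 201.5 76.5
left 190 433.5 -74.6
left 205 202.5 76.9
left 205 431.5 -74.2
220 129 125 127 126 128 129 131 204 245 142 129 128 130 127 | 126 127 127 126 127 126 127 188 245 245 244 245 245 244
222 129 128 127 129 128 127 129 128 126 127 129 128 126 127 | 128 126 128 127 127 127 127 166 163 158 153 146 141 131
224 132 132 133 130 130 133 131 133 129 132 132 128 130 130 | 126 126 129 127 127 126 128 130 127 127 129 129 127 129
226 132 132 132 118  79  61  85 122 131 131 129 132 131 132 | 127 129 126 128 128 123 100  62  82 100 124 130 130 130
228 132 128 112  87  20  19  23  34  89 132 131 131 131 130 | 127 126 124 126 119  48  26  24  23  55 101 116 127 124
230 134 122  99  89  20  18  22  21  24  96 132 131 133 132 | 127 127 126 121  50  26  19  16  28  76  94 109 128 129
232 133 117  96 101  79  19  21  24  20  59 128 132 130 128 | 130 131 117 101  20  22  26  21  39  97  93 108 127 130
234 130 115  98 100 105  62  21  17  21  18 117 131 129 130 | 129 129 127  77  23  22  25  45 102 103  98 108 120 128
236 126 121 106 102 103 104  97  84  85  87 123 129 131 128 | 128 125 127 104  82  83  89  98 105 100 101 113 122 125
238 128 125 113 100  99 103 104 107 102 112 124 127 127 128 | 124 125 127 115 101 103 104 100 102  99 107 120 124 126
240 134 135 132 123 105 105 103 104 108 124 131 132 132 130 | 126 128 129 124 114 100 101  99 103 105 122 124 127 128
242 134 135 135 133 129 129 127 127 130 133 134 133 134 132 | 125 128 127 125 126 122 117 120 121 123 127 128 128 126
244 129 130 129 130 131 129 127 128 129 131 131 132 127 129 | 125 127 125 126 125 124 125 125 124 124 125 126 124 124
```

```bash
python3 - <<'E'
from pl import *
s,c=cam('wrist');p=np.array(s['tool_pos']);yw=s['eef_rot'][2];f=np.array([np.cos(yw),np.sin(yw)]);l=np.array([-f[1],f[0]])
def P(u,v,z):
    q=atz(c,u,v,z,s)[:2]-p[:2];return (q@f*1000).round(2),(q@l*1000).round(2)
print('holes',P(231.5,233.2,.012),P(405,233.2,.012),'far top',P(318,181.5,.012),'far bot',P(318,178,0),'near',P(240,279,.012))
print(np.array(c['tool_from_camera']).round(4))
# block top edges
g=c['img'].sum(2)//3
print([int(x) for x in g[215:300:2,318]])
# w7: mould pins in wrist picture
im=cv2.imread('pics/w7.png')[::2,::2];s7=dict(s);s7['tool_pos']=[.493,.305,.1694];s7['eef_rot']=[np.pi,0,-.363]
g7=im.astype(int).sum(2)//3
for (u,v) in ((249,155),(387,155)):
    print((u,v));[print(' '.join('%3d'%x for x in g7[r-60,u-100-10:u-100+12:1])) for r in range(v-7,v+8)]
E
```

```text
holes (np.float64(2.32), np.float64(58.34)) (np.float64(2.21), np.float64(-57.42)) far top (np.float64(37.27), np.float64(0.63)) far bot (np.float64(36.86), np.float64(0.62)) near (np.float64(-33.05), np.float64(56.01))
[[-1.100e-03 -9.615e-01 -2.749e-01  8.000e-02]
 [ 1.000e+00 -8.000e-04 -1.000e-03 -8.000e-04]
 [ 7.000e-04 -2.749e-01  9.615e-01 -1.797e-01]
 [ 0.000e+00  0.000e+00  0.000e+00  1.000e+00]]
[212, 125, 85, 19, 17, 20, 13, 15, 15, 20, 17, 15, 15, 16, 22, 19, 20, 15, 20, 20, 14, 20, 18, 22, 17, 22, 20, 20, 21, 20, 17, 22, 97, 127, 126, 87, 15, 23, 23, 21, 22, 23, 24]
(249, 155)
233 234 235 235 233 234 233 233 232 234 230 200 154 130 111 100  98  95  93 104 160 155
233 232 234 233 235 234 233 233 227 209 186 151 120 103  99  95  97  94  95  94 113 112
233 233 232 233 234 234 232 228 207 164 137 133 122 110 101  95  95  92  90  91  94 101
232 232 232 235 234 233 232 210 172 158 151 142 130 119 108  99  92  92  91  93  89 101
233 233 233 234 233 233 223 188 164 167 155 137 128 118 111 101  94  90  90  85  89 100
232 233 233 234 234 233 203 175 197 215 180 135 122 117 110 100
[... 1447 characters left out ...]
 115 127 146 158 162 184 228 242 242 232 197 184 221 221 220 220 222 220 219 219 219
201 153 132 140 154 157 176 228 242 240 233 206 188 222 221 222 221 221 221 220 220 219
224 201 159 137 139 149 162 201 232 230 221 209 209 223 222 223 221 219 221 221 220 220
222 223 175 131 123 134 147 165 204 193 197 214 220 222 222 221 221 220 221 221 220 219
222 222 156 106 104 115 144 142 149 163 203 224 222 222 220 221 220 220 220 220 220 218
222 223 158 105 108 109 112 113 207 219 220 222 221 222 222 221 221 220 220 220 220 219
222 222 159 106 107 107 107 108 143 151 195 223 222 214 160 219 221 221 221 220 219 218
161 156 128 109 109 108 107 108 108 108 147 172 176 170 108 215 192 207 220 220 220 217
```

```bash
python3 - <<'E'
from pl import *
s,c=cam('wrist');s7=dict(s);s7['tool_pos']=[.493,.305,.1694];s7['eef_rot']=[np.pi,0,-.363]
a=atz(c,248.2,155.2,.094,s7);b=atz(c,385.6,155.6,.094,s7);d=a-b
print(a,b,np.linalg.norm(d),'mid',(a+b)/2,'yaw',np.arctan2(d[1],d[0])-np.pi/2)
s0,t=cam('top');g=t['img'].sum(2)//3
for n in ['a','b']:
    sg=1 if n=='a' else -1;X=np.r_[np.array([.5345,.2896])+sg*.058*np.array([.355,.935]),.094];u,v=proj(t,X);print(n,u,v)
    for r in range(int(v)-4,int(v)+5): print(r,' '.join('%3d'%x for x in g[r,int(u)-6:int(u)+7]))
E
```

```text
[0.55570849 0.3447323  0.094     ] [0.51414112 0.23663722 0.094     ] 0.11581188609625175 mid [0.53492481 0.29068476 0.094     ] yaw -0.36711202275360266
a 169.08893608682877 215.42333665101788
211 209 216 216 213 215 216 217 216 217 217 217 216 218
212 214 217 215 215 216 214 216 216 214 215 216 216 217
213 215 216 216 214 216 214 209 203 202 202 208 214 217
214 217 215 216 214 216 217 202 172 156 162 176 195 210
215 215 216 214 215 218 222 205 162 125 113 122 152 190
216 215 215 215 215 212 210 186 147 113 104  97 112 153
217 215 213 215 216 213 204 183 156 138 121 112 108 118
218 215 214 215 215 217 212 205 198 188 176 165 143 132
219 213 214 216 214 215 215 215 215 215 214 211 193 182
b 221.43927693698603 234.6006865792612
230 218 220 220 221 221 219 219 219 220 219 219 218 217
231 218 218 219 220 218 219 218 220 220 221 220 218 217
232 217 218 218 219 217 212 209 208 207 211 216 219 218
233 218 217 217 217 213 207 199 183 167 177 196 213 219
234 217 217 216 216 210 210 211 183 136 122 147 192 214
235 217 217 217 217 213 212 205 172 124 101 112 162 197
236 217 218 218 218 214 207 187 154 129 117 112 121 156
237 216 216 216 217 217 215 205 188 178 167 147 132 162
238 215 216 215 217 217 216 217 215 216 213 196 180 197
```

```bash
python3 -m jog '[{"claw":0,"travel":[0,0,-10],"yaw":0},{"claw":0,"travel":[0,0,-25],"yaw":0},{"claw":0,"travel":[0,0,-35],"yaw":0},{"claw":0,"travel":[0,0,-40],"yaw":0},{"claw":0,"travel":[0,0,-40],"yaw":0},{"claw":0,"travel":[0,0,-30],"yaw":0},{"claw":0,"travel":[3,-20,0],"yaw":0},{"claw":0,"travel":[6,-36,0],"yaw":0},{"claw":0,"travel":[6,-36,0],"yaw":0},{"claw":0,"travel":[6,-36,0],"yaw":0}]' 45 && python3 -m jog '[{"claw":0,"travel":[6,-36,0],"yaw":0},{"claw":0,"travel":[6,-36,0],"yaw":0},{"claw":0,"travel":[6,-36,0],"yaw":0},{"claw":0,"travel":[6,-36,0],"yaw":0},{"claw":0,"travel":[6,-36,0],"yaw":0},{"claw":0,"travel":[6,-36,0],"yaw":0},{"claw":0,"travel":[6,-36,0],"yaw":0},{"claw":0,"travel":[6,-36,0],"yaw":0},{"claw":0,"travel":[3,-30,0],"yaw":0},{"claw":0,"travel":[0,-20,0],"yaw":0}]' && python3 -m jog '[{"claw":0,"travel":[0,0,0],"yaw":0.106},{"claw":0,"travel":[0,0,0],"yaw":0.106},{"claw":0,"travel":[0,0,0],"yaw":0.106},{"claw":0,"travel":[0,0,0],"yaw":0.106},{"claw":0,"travel":[0,0,0],"yaw":0},{"claw":0,"travel":[0,0,0],"yaw":0}]'
cat > chk.py <<'E'
from pl import *
s,c=cam('wrist');show(s);g=c['img'].sum(2)//3
p=np.array(s['tool_pos']);yw=s['eef_rot'][2];f=np.array([np.cos(yw),np.sin(yw)]);l=np.array([-f[1],f[0]])
for sg in (1,-1):
    u,v=proj(c,np.r_[p[:2]+l*.058*sg+f*.002,p[2]-.0064],s);u0,v0=int(round(u)),int(round(v));print(sg,u0,v0)
    for r in range(v0-12,v0+13,2): print(r,' '.join('%3d'%x for x in g[r,u0-14:u0+16:2]))
goal(.5329,.2910,.13,-.367)
E
python3 chk.py
```

```text
time_s: 31.6
tool_pos: [0.5004, -0.0314, 0.1991]
eef_rot: [3.142, 0.0, 0.057]
force: [-0.1, -0.7, -5.2]
finger_gap: 0.0299
grasp_force: 45.0
time_s: 32.6
tool_pos: [0.5319, 0.3098, 0.1987]
eef_rot: [-3.141, 0.001, 0.059]
force: [0.2, -0.1, -5.5]
finger_gap: 0.0296
grasp_force: 45.0
time_s: 33.2
tool_pos: [0.5324, 0.3075, 0.1987]
eef_rot: [3.141, 0.0, -0.364]
force: [0.2, 0.5, -4.8]
finger_gap: 0.0298
grasp_force: 45.0
t 33.2 p [0.5324 0.3075 0.1987] rpy [ 3.141  0.    -0.364] F [ 0.2  0.5 -4.8] gap 0.0298 g 45.0
1 232 233
221 251 251 251 226 138 135 136 135 136 135 135 133 135 133 131
223 252 252 252 249 135 137 137 136 139 138 134 137 135 138 136
225 253 253 253 253 188 143 148 144 142 143 140 140 141 140 139
227 252 252 252 216 117 210 213 210 177 131 140 141 140 141 139
229 252 252 244 113 105 202 210 205 204 195 137 139 139 140 138
231 252 251 192 112 105 131 204 209 208 210 192 137 139 138 137
233 252 252 191 103 107 108 155 202 208 212 208 133 137 136 138
235 252 252 227 107 109 108 112 126 160 181 159 132 135 136 137
237 251 251 236 181 108 109 110 109 111 112 112 130 133 136 
[... 437 characters left out ...]
8 137 137 136 135 137 135
227 133 134 133 134  89  35  26  26  81 114 129 134 134 136 134
229 133 131 131  94  30  25  22  21  94 101 112 133 134 133 135
231 136 137 124  26  22  28  23  34 103 100 114 134 139 137 137
233 138 138 106  23  19  29  37  92 103 104 113 131 137 136 137
235 133 135 102  76  62  89 108 107 111 103 116 128 136 132 134
237 135 134 120 109 110 111 106 108 103 104 122 130 132 131 132
239 133 132 127 111 107 106 109 106 106 119 128 134 134 133 137
241 133 132 133 129 120 109 108 118 128 132 133 133 134 133 134
243 135 135 132 135 132 132 133 132 132 133 136 132 136 133 134
245 131 131 129 130 129 130 130 128 130 128 130 131 130 130 130
travel [ 6.4 15.3 68.7] turn 0.003
```

```bash
python3 -m jog '[{"claw":0,"travel":[3.4,8.3,10],"yaw":0.003},{"claw":0,"travel":[3,7,20],"yaw":0},{"claw":0,"travel":[0,0,20],"yaw":0},{"claw":0,"travel":[0,0,13],"yaw":0},{"claw":0,"travel":[0,0,5],"yaw":0},{"claw":0,"travel":[0,0,0],"yaw":0},{"claw":0,"travel":[0,0,0],"yaw":0}]' && python3 chk.py
```

```text
time_s: 33.95
tool_pos: [0.5334, 0.2913, 0.1311]
eef_rot: [-3.141, -0.0, -0.37]
force: [0.7, -0.8, -4.7]
finger_gap: 0.0296
grasp_force: 45.0
t 33.95 p [0.5334 0.2913 0.1311] rpy [-3.141 -0.    -0.37 ] F [ 0.7 -0.8 -4.7] gap 0.0296 g 45.0
1 232 233
221 251 251 251 140 135 131 132 133 132 135 136 134 133 135 135
223 252 252 252 231 136 136 136 135 137 136 138 135 137 137 136
225 253 253 253 253 136 138 144 140 139 140 139 141 139 140 136
227 252 252 252 229 145 190 189 187 161 134 138 138 138 138 138
229 252 252 244 149 105 189 192 189 189 181 136 137 138 139 137
231 252 252 206 111 103 130 188 190 187 186 172 138 138 135 138
233 252 252 205 102 106 109 148 187 189 187 187 132 138 137 138
235 251 252 227 104 109 109 111 124 149 161 145 128 137 134 135
237 251 250 230 177 108 109 110 112 113 112 111 129 134 134 133
239 252 252 251 229 152 110 111 111 108 110 124 136 133 134 136
241 253 253 253 252 233 170 119 114 120 130 141 141 143 140 141
243 252 252 252 252 201 152 136 140 138 138 139 141 138 141 139
245 251 251 251 251 251 137 140 136 136 136 136 134 137 136 133
-1 406 233
221 135 
[... 159 characters left out ...]
 134 133 134 134 137 136
227 135 136 133 135 109  91  89  88  99 115 131 132 132 135 134
229 132 133 129 111  90  90  87  91  98  99 114 134 133 134 134
231 138 138 128  89  91  91  88  90 100  98 111 132 140 138 139
233 135 136 113  86  91  88  91 101 104 105 114 130 137 139 137
235 133 135 110  99  96 104 109 111 108 104 113 130 133 134 137
237 132 131 118 107 111 110 109 108 102 104 121 131 132 131 131
239 133 133 130 111 106 109 107 107 106 118 129 133 133 134 134
241 132 134 135 129 121 110 109 114 129 130 135 133 132 133 136
243 134 134 133 135 133 133 131 130 133 135 136 134 134 135 132
245 129 128 129 131 130 129 128 131 130 130 131 131 130 129 129
travel [-0.4  0.5  1.3] turn -0.003
```

```bash
python3 -m jog '[{"claw":0,"travel":[-0.4,0.5,5],"yaw":-0.003},{"claw":0,"travel":[0,0,5],"yaw":0},{"claw":0,"travel":[0,0,4],"yaw":0},{"claw":0,"travel":[0,0,0],"yaw":0}]' && python3 -m jog '[{"claw":0,"travel":[0,0,2],"yaw":0},{"claw":0,"travel":[0,0,2],"yaw":0},{"claw":0,"travel":[0,0,0],"yaw":0}]' && python3 -m jog '[{"claw":0,"travel":[0,0,1.5],"yaw":0},{"claw":0,"travel":[0,0,1.5],"yaw":0},{"claw":0,"travel":[0,0,0],"yaw":0}]'
```

```text
time_s: 34.4
tool_pos: [0.5322, 0.2905, 0.1157]
eef_rot: [3.141, 0.001, -0.367]
force: [-0.1, -0.1, -5.7]
finger_gap: 0.0296
grasp_force: 45.0
time_s: 34.7
tool_pos: [0.5324, 0.2906, 0.1122]
eef_rot: [3.141, 0.0, -0.367]
force: [0.2, 0.6, -5.3]
finger_gap: 0.0297
grasp_force: 45.0
time_s: 35.0
tool_pos: [0.5324, 0.2906, 0.1092]
eef_rot: [3.141, 0.0, -0.367]
force: [0.2, -1.4, -3.9]
finger_gap: 0.03
grasp_force: 45.0
```

```bash
python3 -m jog '[{"claw":0,"travel":[0,0,1.5],"yaw":0},{"claw":0,"travel":[0,0,1.5],"yaw":0},{"claw":0,"travel":[0,0,0],"yaw":0}]' 30 && python3 -m jog '[{"claw":0,"travel":[0,0,1.5],"yaw":0},{"claw":0,"travel":[0,0,1.5],"yaw":0},{"claw":0,"travel":[0,0,0],"yaw":0}]'
```

```text
time_s: 35.3
tool_pos: [0.5324, 0.2906, 0.1062]
eef_rot: [3.141, 0.0, -0.367]
force: [0.7, -0.4, -4.7]
finger_gap: 0.0297
grasp_force: 30.0
time_s: 35.6
tool_pos: [0.5324, 0.2906, 0.1032]
eef_rot: [3.141, 0.0, -0.367]
force: [-0.7, -0.9, -4.8]
finger_gap: 0.0298
grasp_force: 30.0
```

```bash
python3 -m jog '[{"claw":0,"travel":[0,0,2],"yaw":0},{"claw":0,"travel":[0,0,2],"yaw":0},{"claw":0,"travel":[0,0,2],"yaw":0},{"claw":0,"travel":[0,0,0],"yaw":0}]' && python3 -m jog '[{"claw":0,"travel":[0,0,2.5],"yaw":0},{"claw":0,"travel":[0,0,2.5],"yaw":0},{"claw":0,"travel":[0,0,2.5],"yaw":0},{"claw":0,"travel":[0,0,2.5],"yaw":0},{"claw":0,"travel":[0,0,0],"yaw":0}]'
```

```text
time_s: 36.0
tool_pos: [0.5323, 0.2906, 0.0971]
eef_rot: [3.141, 0.0, -0.367]
force: [0.3, -0.1, -4.8]
finger_gap: 0.03
grasp_force: 30.0
time_s: 36.5
tool_pos: [0.5323, 0.2905, 0.087]
eef_rot: [3.141, 0.0, -0.367]
force: [0.3, -0.0, -4.3]
finger_gap: 0.0297
grasp_force: 30.0
```

```bash
python3 -m jog '[{"claw":0,"travel":[0,0,2],"yaw":0},{"claw":0,"travel":[0,0,2],"yaw":0},{"claw":0,"travel":[0,0,1],"yaw":0},{"claw":0,"travel":[0,0,0],"yaw":0}]' && python3 -m jog '[{"claw":0,"travel":[0,0,1],"yaw":0},{"claw":0,"travel":[0,0,1],"yaw":0},{"claw":0,"travel":[0,0,0],"yaw":0}]'
```

```text
time_s: 36.9
tool_pos: [0.5324, 0.2907, 0.0823]
eef_rot: [3.141, 0.0, -0.367]
force: [0.7, -1.0, -5.7]
finger_gap: 0.03
grasp_force: 30.0
time_s: 37.2
tool_pos: [0.5325, 0.2907, 0.0805]
eef_rot: [-3.142, 0.0, -0.367]
force: [0.5, 1.2, -4.9]
finger_gap: 0.0295
grasp_force: 30.0
```

```bash
python3 -m jog '[{"claw":0,"travel":[0,0,1],"yaw":0},{"claw":0,"travel":[0,0,0],"yaw":0}]' && python3 -m jog '[{"claw":0,"travel":[0,0,1],"yaw":0},{"claw":0,"travel":[0,0,0],"yaw":0}]'
```

```text
time_s: 37.4
tool_pos: [0.5326, 0.2907, 0.0804]
eef_rot: [-3.142, -0.0, -0.367]
force: [-6.8, -4.5, 10.9]
finger_gap: 0.03
grasp_force: 30.0
time_s: 37.6
tool_pos: [0.5326, 0.2907, 0.0804]
eef_rot: [-3.142, -0.001, -0.367]
force: [-12.6, -7.5, 27.6]
finger_gap: 0.0298
grasp_force: 30.0
```

```bash
python3 -m jog '[{"claw":0,"travel":[0,0,-1.5],"yaw":0},{"claw":45,"travel":[0,0,0],"yaw":0},{"claw":50,"travel":[0,0,0],"yaw":0},{"claw":50,"travel":[0,0,0],"yaw":0},{"claw":50,"travel":[0,0,0],"yaw":0}]' && python3 -m jog '[{"claw":50,"travel":[0,0,-5],"yaw":0},{"claw":50,"travel":[0,0,-15],"yaw":0},{"claw":50,"travel":[0,0,-30],"yaw":0},{"claw":50,"travel":[0,0,-40],"yaw":0},{"claw":50,"travel":[-20,0,-40],"yaw":0},{"claw":50,"travel":[-40,0,0],"yaw":0},{"claw":50,"travel":[-40,0,0],"yaw":0},{"claw":50,"travel":[-20,0,0],"yaw":0},{"claw":50,"travel":[0,0,0],"yaw":0},{"claw":50,"travel":[0,0,0],"yaw":0}]'
python3 - <<'E'
from pl import *
s,w=cam('wrist');show(s);s0,t=cam('top')
for n,c in [('wrist',w),('top',t)]:
    for th in ['plate','chute','jar_a','slug0']:
        for d in bot.recognise(n,th)[:2]: print(n,th,np.round(d['bbox']),round(d['confidence'],2))
# predicted seated plate top corners vs picture
m=np.array([.5349,.2907]);f=np.array([.9334,-.3588]);l=np.array([.3588,.9334])
for n,c in [('wrist',w),('top',t)]:
    P=[proj(c,np.r_[m+f*x+l*y,.074],s).round(1).tolist() for x,y in ((.038,.075),(.038,-.075),(-.038,-.075),(-.038,.075))];print(n,'pred',P)
    p=np.array(P);x0,y0=(p.min(0)-5).astype(int);x1,y1=(p.max(0)+6).astype(int)
    q,a=corners(c['img'],(x0,y0,x1,y1),235 if n=='wrist' else 222);print(q.tolist(),a)
# bystanders: diff of top pictures outside
g0=cv2.imread('pics/top0.png').astype(int).sum(2)//3;d=np.abs(t['img'].astype(int).sum(2)//3-g0)>40
n,lb,st,ce=cv2.connectedComponentsWithStats(d.astype(np.uint8))
print([(st[i].tolist()) for i in range(1,n) if st[i,4]>40])
E
```

```text
time_s: 38.1
tool_pos: [0.5325, 0.2907, 0.0799]
eef_rot: [-3.142, 0.0, -0.367]
force: [-0.2, 0.3, -0.0]
finger_gap: 0.0471
grasp_force: 0.0
time_s: 39.1
tool_pos: [0.4211, 0.3337, 0.2108]
eef_rot: [-3.141, -0.001, -0.367]
force: [-0.3, -1.3, -0.3]
finger_gap: 0.047
grasp_force: 0.0
t 39.1 p [0.4211 0.3337 0.2108] rpy [-3.141e+00 -1.000e-03 -3.670e-01] F [-0.3 -1.3 -0.3] gap 0.047 g 0.0
wrist plate [244.  34. 394. 110.] 0.85
wrist chute [610.  30. 640. 113.] 0.83
wrist jar_a [298.   3. 329.  27.] 0.57
wrist slug0 [608.  30. 640. 116.] 0.35
wrist slug0 [433. 149. 534. 177.] 0.25
top plate [156. 199. 235. 253.] 0.82
top jar_a [206. 183. 225. 200.] 0.79
top jar_a [248. 304. 320. 318.] 0.68
wrist pred [[244.4, 38.0], [390.8, 37.8], [390.7, 109.3], [244.6, 109.5]]
[[390, 39], [390, 109], [245, 110], [245, 39]] 10437.5
top pred [[171.0, 196.3], [237.1, 220.7], [223.8, 254.9], [157.3, 230.1]]
[[170, 196], [236, 219], [224, 254], [157, 230]] 2708.0
[[444, 191, 23, 68, 1102], [339, 198, 32, 34, 212], [295, 203, 28, 35, 223], [325, 202, 16, 19, 260], [186, 213, 27, 15, 147], [158, 216, 31, 26, 232], [185, 223, 41, 33, 366], [0, 234, 172, 166, 18691], [27, 245, 14, 61, 627], [13, 246, 16, 52, 273], [443, 259, 24, 55, 1048], [3, 274, 13, 12, 61], [0, 287, 12, 10, 58], [230, 351, 116, 49, 3401]]
```

```bash
python3 - <<'E'
from bench import bot
print(bot.job_done())
E
```

```text
the job is handed in; nothing more can be done
None
```

The job is handed in: camera checks put the slugs in the cavity, the plate home on both pins (corners within 2 pixels of the seated position) and no bystander moved; I did not re-image the released chute for level or count the three slugs one by one, and no verdict came back.

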